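# Take the spring clamps off a glued panel and sort them by colour

### The arm

A 6-joint arm with a two-finger parallel gripper is mounted at the origin on the work surface. World frame = base frame: x ahead of the robot, y to its left, z up, the work surface at z = 0. Lengths are in mm, angles in rad, forces in N, time in s.
With the tool pointing down it reaches from about 375 to 900 mm from the base axis. Payload 3.1 kg.
Tool frame: the origin (TCP) lies between the finger pads; the fingertips stand arm.tips_ahead ahead of it and the grasp point (between the pads) lies 11 mm behind it (arm.tips_ahead is the distance from the TCP to the fingertips, in mm); z points along the fingers, x is the direction in which the jaws open and shut, and the axes are right-handed (so a half turn about z gives the same grasp; the last joint's range is limited). The gripper opens to 87 mm and grips with 3 to 60 N. Pads are 19 mm wide; open, the fingers measure 117 mm over their backs; the gripper's body (75 mm by 190 mm) begins 51 mm behind the grasp point.
Start: joints at [-0.178, 0.527, 1.433, -0, 1.181, -0.178], TCP at [624.977, 0.034, 230.548] pointing down, gripper open.
Joint ranges: [-3.08, 3.08], [-0.75, 2.2], [0.22, 2.44], [-1.43, 4.57], [0, 2.65], [-2.85, 2.85]. Speed limits (rad/s): [2.79, 2.79, 3.14, 3.14, 3.14, 3.14].

### API

Orientations are given as a unit quaternion [w, x, y, z].
In Python, from rig import arm gives the robot as it stands.
- The arm moves only by the tool step_arm, never from a script. Its argument "moves" is text: rows parted by semicolons, each of 5 numbers parted by spaces: the closure in counts, from 0 (fully open) to 255 (shut), then the shift along the tool's x, y, z in cm, then the turn about the tool's z in rad. In form: grip x y z twist; .... A call has exactly 10 rows; each row is the pose to reach, as a shift and turn from the pose measured when the call began, along the tool's axes at that moment; what a row does not reach only later rows make up. A row lasts 1/8 s, in which the tool goes at most 62.5 mm and 10.7 degrees, less where a joint would pass 70% of its speed; a pose out of reach is approached as far as the arm can. A call with a gripper value outside its range is refused whole. The fingers move at their own pace and stop on an object; "newtons" is the grip in N (left out, the last holds). Time passes only in rows, so rows that repeat a pose let the fingers close, or fill a call up. It gives the time, the measured TCP pose, the force and the opening at its end, in the units of the state.
- arm.sense(): the state, without advancing time (a new reading comes with each control period).
- arm.camera(name): name is "scene" or "side" or "wrist"; returns (picture, depth): 400x640x3 uint8, red, green, blue; 400x640 float32, mm along the optical axis (not along the pixel's ray), 0 where there is no reading.
- arm.camera_params(name): a dict with "fx", "fy", "cx", "cy" (pixels), "k1" (the pictures are not rectified: a ray, as slopes to the right and down, at radius r is drawn at 1 + k1 r^2 times it, then the intrinsics apply), "T" (4x4, takes a point from camera to world coordinates). Camera axes: x right, y up, looking along -z (the intrinsics and any distortion apply to the point x, -y, -z); pixel columns grow to the right and rows downward; lengths in mm; the calibration is good to about 2 mm. A picture is of the moment at which its call begins: read the wrist's pose just before it. camera_params takes no time and is no camera call; for the wrist camera it gives the pose at the moment of the call.
- arm.job_done(): hands the job in, once; it reports no verdict.
The state is a dict: "clock": time; "joints": joint angles; "dq": joint speeds; "joint_efforts": joint torques, N m; "tool_pos": TCP position; "ee_rot": TCP orientation; "contact_force": force on the tool from outside, world axes, zero at the start; "moment": the same for the moment, N m; "gripper_width": opening from 0.0 (shut) to 1.0 (fully open).
Only numpy, scipy, OpenCV 4.12 (cv2) and the standard library are available. Lean on these libraries where they do the work, as an engineer would, in place of code of your own. Each camera call takes 0.05 s, during which the arm holds its last target.

### The job

The glue on the cane-work panel has set, except under the yellow clamp, which stays on as it is: squeeze each blue and red spring clamp open, lift it straight off the panel's leaning top edge without its pads scraping the panel, and lay it gently down on its side in the tray of its own colour, blue in blue and red in red, flat enough to lie below the rim, because the trays get stacked. Do not drag or tip the panel and its cradle, do not throw or drop the clamps, and leave the glue bottle, the jar and the brush alone.

Things in the scene. Friction and masses are not known exactly. Their poses are not given: they have to be found in the camera images.
- blue1: A-shaped steel spring clamp, blue handles and pads, 75 g, on the panel's top edge. Origin: its rivet. z: jaws to handles (up the panel's slope); x: along rivet and panel edge; y: across the jaws. Frame of its +y arm, symmetric while joint = 0. Handle ends round, 21 mm wide (x), outer faces y = +-21.5 at z = +50 mm, top z = +54. Jaw pads z = -46 to -30 mm; panel edge reaches z = -24 mm
- blue1_arm (a joint): opening of clamp blue1, rad: 0 clipped on the 14 mm edge; squeezing the handle ends together opens the jaws (10 N at each handle end to start, 12 N at the stop) up to the stop at +0.24, pads then about 4 mm clear each side if centred; -0.36 jaws shut on nothing. Width over the handle ends 43 mm at 0, 31 mm at the stop, 60 mm shut. With less squeeze the pads still press on the panel
- red1: A-shaped steel spring clamp, red handles and pads, 75 g, on the panel's top edge. Origin: its rivet. z: jaws to handles (up the panel's slope); x: along rivet and panel edge; y: across the jaws. Frame of its +y arm, symmetric while joint = 0. Handle ends round, 21 mm wide (x), outer faces y = +-21.5 at z = +50 mm, top z = +54. Jaw pads z = -46 to -30 mm; panel edge reaches z = -24 mm
- red1_arm (a joint): opening of clamp red1, rad: 0 clipped on the 14 mm edge; squeezing the handle ends together opens the jaws (24 N at each handle end to start, 25 N at the stop) up to the stop at +0.24, pads then about 4 mm clear each side if centred; -0.36 jaws shut on nothing. Width over the handle ends 43 mm at 0, 31 mm at the stop, 60 mm shut. With less squeeze the pads still press on the panel
- red2: A-shaped steel spring clamp, red handles and pads, 75 g, on the panel's top edge. Origin: its rivet. z: jaws to handles (up the panel's slope); x: along rivet and panel edge; y: across the jaws. Frame of its +y arm, symmetric while joint = 0. Handle ends round, 21 mm wide (x), outer faces y = +-21.5 at z = +50 mm, top z = +54. Jaw pads z = -46 to -30 mm; panel edge reaches z = -24 mm
- red2_arm (a joint): opening of clamp red2, rad: 0 clipped on the 14 mm edge; squeezing the handle ends together opens the jaws (24 N at each handle end to start, 25 N at the stop) up to the stop at +0.24, pads then about 4 mm clear each side if centred; -0.36 jaws shut on nothing. Width over the handle ends 43 mm at 0, 31 mm at the stop, 60 mm shut. With less squeeze the pads still press on the panel
- yellow: A-shaped steel spring clamp, yellow handles and pads, 75 g, on the panel's top edge. Origin: its rivet. z: jaws to handles (up the panel's slope); x: along rivet and panel edge; y: across the jaws. Frame of its +y arm, symmetric while joint = 0. Handle ends round, 21 mm wide (x), outer faces y = +-21.5 at z = +50 mm, top z = +54. Jaw pads z = -46 to -30 mm; panel edge reaches z = -24 mm
- yellow_arm (a joint): opening of clamp yellow, rad: 0 clipped on the 14 mm edge; squeezing the handle ends together opens the jaws (16 N at each handle end to start, 18 N at the stop) up to the stop at +0.24, pads then about 4 mm clear each side if centred; -0.36 jaws shut on nothing. Width over the handle ends 43 mm at 0, 31 mm at the stop, 60 mm shut. With less squeeze the pads still press on the panel
- blue_tray: the blue clamp tray, a fixed open plastic box 135 mm (x) by 210 mm (y), 50 mm high, walls 4 mm; a clamp is 100 mm long and 21 mm thick lying on its side, and let go leaning well over it tips onto its side. Origin under its centre on the table, z up; floor top at 4 mm
- red_tray: the red clamp tray, a fixed open plastic box 135 mm (x) by 210 mm (y), 50 mm high, walls 4 mm; a clamp is 100 mm long and 21 mm thick lying on its side, and let go leaning well over it tips onto its side. Origin under its centre on the table, z up; floor top at 4 mm
- work: the job: dark cane-work panel, 310 mm long (x), pale lath glued along its top edge (14 mm thick there), in a wooden cradle standing loose on the table; 1 kg in all. Origin on the table under the cradle, z up; feet reach 75 mm either way in y. The panel leans back 0.55 rad (31 degrees), rising towards -y; middle of its top edge at y = -15, z = 142 mm. The four clamps sit on it about 70 mm apart, in any order
- glue: bystander: white glue bottle with grey cap, 48 mm across, 125 mm tall, standing; origin at its foot
- jar: bystander: amber glass jar with metal lid, 54 mm across, 60 mm tall, standing; origin at its foot
- brush: bystander: flat paint brush lying, 212 mm long along its x, 26 mm wide, 10 mm high; origin underneath, near its middle
There are look-alikes about, which are no part of the job. What is shaped like the blue1 but orange is not meant.

How it is judged (in metres and radians):
At the end, for the whole second after the job is handed in: The blue and both red clamps lie at rest (within 0.42 rad of level) in the tray of their colour, rivet inside its walls and under 42 mm above the table; the cradle stands within 8 mm of where it was; the yellow clamp is still clipped on, moved under 12 mm, joint within 0.08 rad of 0 (x of blue1 in the frame of blue_tray between -0.064 and 0.064 m and y of blue1 in the frame of blue_tray between -0.102 and 0.102 m and z of blue1 in the frame of blue_tray between 0 and 0.042 m and angle between each of blue1, red1, red2's own z axis and vertical above 1.15 rad and linear speed of each of blue1, red1, red2 below 0.03 m/s and angular speed of each of blue1, red1, red2 below 0.3 rad/s and x of red1 in the frame of red_tray between -0.064 and 0.064 m and y of red1 in the frame of red_tray between -0.102 and 0.102 m and z of red1 in the frame of red_tray between 0 and 0.042 m and x of red2 in the frame of red_tray between -0.064 and 0.064 m and y of red2 in the frame of red_tray between -0.102 and 0.102 m and z of red2 in the frame of red_tray between 0 and 0.042 m and distance of work from where it was at the start of the episode below 0.008 m and linear speed of work below 0.02 m/s and angle between work's own z axis and vertical below 0.05 rad and distance of yellow from where it was at the start of the episode below 0.012 m and value of joint yellow_arm between -0.08 and 0.08 rad); the robot touches nothing.
It fails at once if the yellow clamp is opened (by more than 0.12 rad) or shifted by more than 15 mm (value of joint yellow_arm above 0.12 rad or distance of yellow from where it was at the start of the episode above 0.015 m).
It fails at once if the panel and its cradle are dragged or lifted by more than 12 mm, or tipped by more than 0.12 rad (distance of work from where it was at the start of the episode above 0.012 m or angle between work's own z axis and vertical above 0.12 rad).
It fails at once if a clamp's pads scrape the panel (over 4 N against it once the clamp has moved 8 mm) ((distance of blue1 from where it was at the start of the episode above 0.008 m and contact force between blue1 and work above 4 N) or (distance of red1 from where it was at the start of the episode above 0.008 m and contact force between red1 and work above 4 N) or (distance of red2 from where it was at the start of the episode above 0.008 m and contact force between red2 and work above 4 N)).
It fails at once if a clamp is thrown or dropped (moves faster than 1.3 m/s, as after a fall of 9 cm) (linear speed of any of blue1, red1, red2 above 1.3 m/s).
It fails at once if the glue bottle, the jar or the brush is moved more than 20 mm or knocked over (distance of any of glue, jar, brush from where it was at the start of the episode above 0.02 m or angle between any of glue, jar's own z axis and vertical above 0.4 rad).
It also fails if it takes over 62 s, if anything falls off the work surface, if the arm or the gripper's body presses on something with over 40 N, if the wrist force passes 120 N, or if a joint passes its speed limit or range.

## Working session

There is one attempt and no reset: what is moved stays moved. The work goes in short steps, Python scripts to look and compute and a tool call to move; the robot and the scene stay as the last step left them, time stands still between calls to the robot, and variables do not carry over. Pictures are saved under pics/ and viewed, and the job is handed in when it is done.

Besides the shell and the picture viewer there is one more tool, called after "Request:" as name(argument=value, ...), one argument or row to a line, values as JSON. step_arm: Moves the arm, as the interface text tells. Its arguments: {"type":"object","properties":{"moves":{"type":"string"},"newtons":{"type":"number"}},"required":["moves"]}

```bash
ls; mkdir -p pics; python3 - <<'E'
from rig import arm
import cv2
print(arm.tips_ahead, arm.sense())
for n in ["scene","side","wrist"]:
    p=arm.camera_params(n); print(n,{k:p[k] for k in p if k!='T'}); print(p['T'].round(3) if hasattr(p['T'],'round') else p['T'])
    im,d=arm.camera(n)
    cv2.imwrite(f"pics/{n}0.png",im[:,:,::-1])
    import numpy as np; np.savez(f"pics/{n}0.npz",im=im,d=d,T=np.array(p['T']))
E
```

```text
pics
8.0 {'clock': 0.0, 'joints': array([-1.78526829e-01,  5.28493755e-01,  1.43389582e+00, -3.46337888e-06,
        1.18140184e+00, -1.78515223e-01]), 'dq': array([-2.67712211e-04,  6.70071378e-05, -1.29757615e-03, -1.15931326e-03,
       -2.56448055e-03, -1.22836752e-04]), 'joint_efforts': array([-5.45745443e-04, -4.40045428e+01, -1.76593530e+01,  6.32597599e-02,
        5.83207863e-02, -1.53719384e-04]), 'tool_pos': array([6.24283796e+02, 1.40965026e-01, 2.29556736e+02]), 'ee_rot': array([-1.93646352e-04,  9.99999396e-01, -5.14372907e-06, -1.08219567e-03]), 'contact_force': array([ 0.6326686 , -0.28732381,  0.48679373]), 'moment': array([0.03378201, 0.0106777 , 0.00769823]), 'gripper_width': 1.0002160379541962}
scene {'fx': 364.03164197796775, 'fy': 364.03164197796775, 'cx': 321.00412710672214, 'cy': 201.5705937506059, 'k1': -0.020887257655766857}
[[ 1.14000e-01 -7.07000e-01  6.98000e-01  1.29004e+03]
 [ 9.93000e-01  7.00000e-02 -9.10000e-02 -4.29620e+01]
 [ 1.50000e-02  7.04000e-01  7.10000e-01  7.87683e+02]
 [ 0.00000e+00  0.00000e+00  0.00000e+00  1.00000e+00]]
side {'fx': 391.89707712023375, 'fy': 391.89707712023375, 'cx': 321.27063871400884, 'cy': 203.43490451707768, 'k1': -0.027450453263747645}
[[ 8.09000e-01  2.92000e-01 -5.09000e-01  6.54750e+01]
 [-5.87000e-01  3.78000e-01 -7.16000e-01 -7.25450e+02]
 [-1.70000e-02  8.79000e-01  4.77000e-01  6.47134e+02]
 [ 0.00000e+00  0.00000e+00  0.00000e+00  1.00000e+00]]
wrist {'fx': 350.48900220203234, 'fy': 350.48900220203234, 'cx': 318.60049690840634, 'cy': 195.9117160132693, 'k1': -0.04061900261806546}
[[ 1.00000e+00 -2.00000e-03  2.00000e-03  6.24821e+02]
 [ 1.00000e-03  9.58000e-01  2.86000e-01  7.93950e+01]
 [-2.00000e-03 -2.86000e-01  9.58000e-01  3.84358e+02]
 [ 0.00000e+00  0.00000e+00  0.00000e+00  1.00000e+00]]
```

View pics/scene0.png

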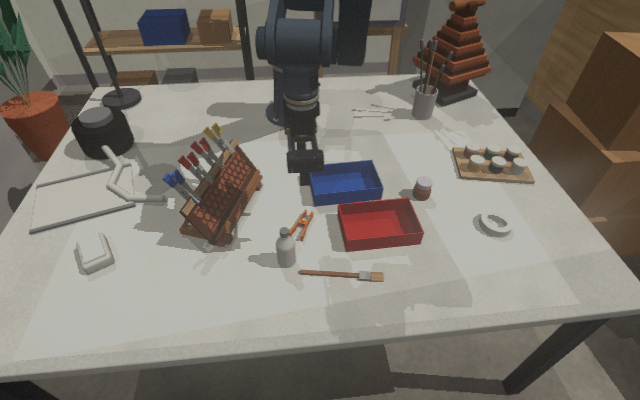

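View pics/side0.png

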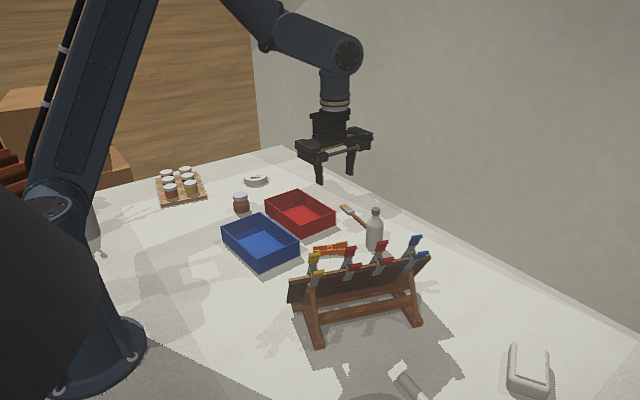

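View pics/wrist0.png

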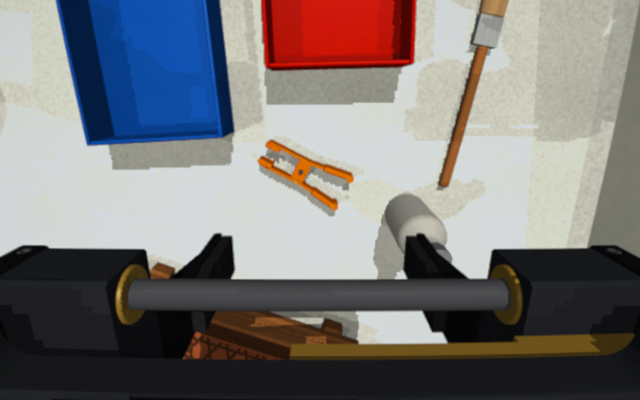

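```bash
cat > h.py <<'E'
import numpy as np, cv2
from rig import arm
def K(p): return np.array([[p['fx'],0,p['cx']],[0,p['fy'],p['cy']],[0,0,1]])
def px2w(p,d,T,uv):
    uv=np.asarray(uv,float).reshape(-1,1,2)
    n=cv2.undistortPoints(uv,K(p),np.array([p['k1'],0,0,0.]))[:,0]
    z=d if np.ndim(d) else np.full(len(n),d)
    pc=np.c_[n[:,0]*z,-n[:,1]*z,-z,np.ones(len(n))]
    return (pc@np.array(T).T)[:,:3]
def w2px(p,T,P):
    P=np.asarray(P,float).reshape(-1,3)
    pc=(np.c_[P,np.ones(len(P))]@np.linalg.inv(T).T)[:,:3]
    q=np.c_[pc[:,0],-pc[:,1],-pc[:,2]]
    return cv2.projectPoints(q,np.zeros(3),np.zeros(3),K(p),np.array([p['k1'],0,0,0.]))[0][:,0]
def cloud(p,im,d,T):
    v,u=np.mgrid[:400,:640]
    P=px2w(p,d.ravel().astype(float),T,np.c_[u.ravel(),v.ravel()]).reshape(400,640,3)
    P[d<=0]=np.nan
    return P
def snap(n,tag):
    p=arm.camera_params(n); im,d=arm.camera(n); T=np.array(p['T'])
    cv2.imwrite(f"pics/{n}_{tag}.png",im[:,:,::-1]); np.savez(f"pics/{n}_{tag}.npz",im=im,d=d,T=T)
    return p,im,d,T
def load(n,tag):
    z=np.load(f"pics/{n}{tag}.npz"); return arm.camera_params(n),z['im'],z['d'],z['T']
def crop(n,tag,box,s,out):
    im=cv2.imread(f"pics/{n}{tag}.png"); x0,y0,x1,y1=box
    cv2.imwrite(f"pics/{out}.png",cv2.resize(im[y0:y1,x0:x1],None,fx=s,fy=s,interpolation=cv2.INTER_NEAREST))
E
python3 - <<'E'
from h import *
crop('scene','0',(160,110,290,250),4,'c_s'); crop('side','0',(280,220,450,360),4,'c_d')
for n in ['scene','side']:
    p,im,d,T=load(n,'0'); P=cloud(p,im,d,T)
    hsv=cv2.cvtColor(im,cv2.COLOR_RGB2HSV); H,S,V=[hsv[...,i].astype(int) for i in range(3)]
    for c,(a,b) in dict(blue=(105,130),yellow=(20,32),red=(-1,-1),orange=(5,15)).items():
        m=(S>150)&(V>60)&np.isfinite(P[...,0])&((H>=a)&(H<=b) if c!='red' else (H<4)|(H>175))&(P[...,2]>2)&(P[...,2]<260)&(np.abs(P[...,1])<450)&(P[...,0]>250)
        k,l,st,ce=cv2.connectedComponentsWithStats(m.astype(np.uint8))
        for i in range(1,k):
            if st[i,4]>6:
                q=P[l==i]; print(n,c,st[i],np.nanmedian(q,0).round(),np.nanmin(q,0).round(),np.nanmax(q,0).round())
E
```

```text
scene red [203 144   5   6  12] [ 477. -251.  198.] [ 473. -255.  194.] [ 480. -247.  208.]
scene red [ 340  211   64   29 1027] [627. 184.   4.] [575. 100.   2.] [710. 270.  53.]
scene orange [309 213   3   7   9] [583.  19.  17.] [575.  14.  13.] [596.  22.  18.]
scene orange [298 219   4   4  10] [602. -12.  16.] [594. -18.  15.] [607.  -9.  18.]
scene orange [303 221   6   4  17] [609.   2.  18.] [604.  -4.  16.] [617.  11.  19.]
scene orange [291 225   5   6   8] [628. -34.  20.] [621. -39.  19.] [635. -27.  22.]
scene orange [301 228   4   8  11] [646.  -7.  21.] [633. -13.  17.] [659.  -3.  23.]
side yellow [308 252  12  12  46] [ 395. -232.  218.] [ 388. -238.  192.] [ 408. -219.  220.]
side yellow [312 270  13   6  39] [ 386. -261.  200.] [ 377. -265.  185.] [ 396. -247.  201.]
side red [295 189  25  14  27] [702. 249.  49.] [693. 186.  45.] [706. 314.  52.]
side red [265 199  70  27 488] [653. 209.   5.] [569.  99.   2.] [707. 306.  52.]
side red [288 229   8   6   8] [574. 149.   7.] [573. 128.   4.] [575. 167.   9.]
side red [298 236   7   3   7] [576. 101.   7.] [574.  98.   4.] [588. 112.   8.]
side red [378 240  10   4  21] [ 527. -281.  218.] [ 518. -286.  217.] [ 535. -275.  220.]
side red [346 246  10   5  30] [ 465. -258.  218.] [ 456. -262.  209.] [ 473. -251.  220.]
side red [383 257  11   4  28] [ 515. -309.  199.] [ 507. -314.  198.] [ 523. -302.  202.]
side red [351 263  11   5  31] [ 453. -286.  200.] [ 445. -292.  197.] [ 463. -280.  201.]
side orange [313 241  34  15 295] [607.  -7.  14.] [559. -40.   2.] [655.  25.  24.]
```

View pics/c_s.png

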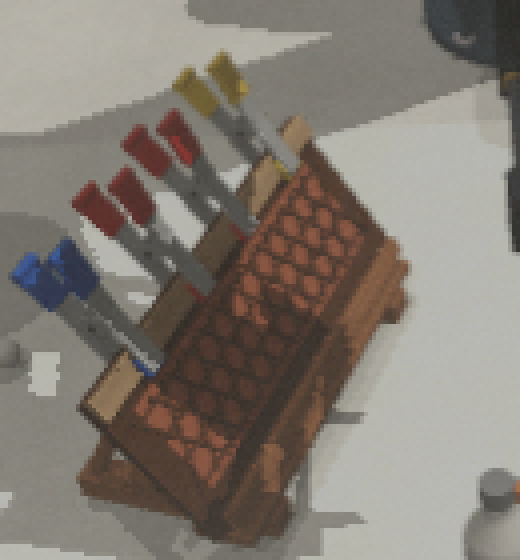

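View pics/c_d.png

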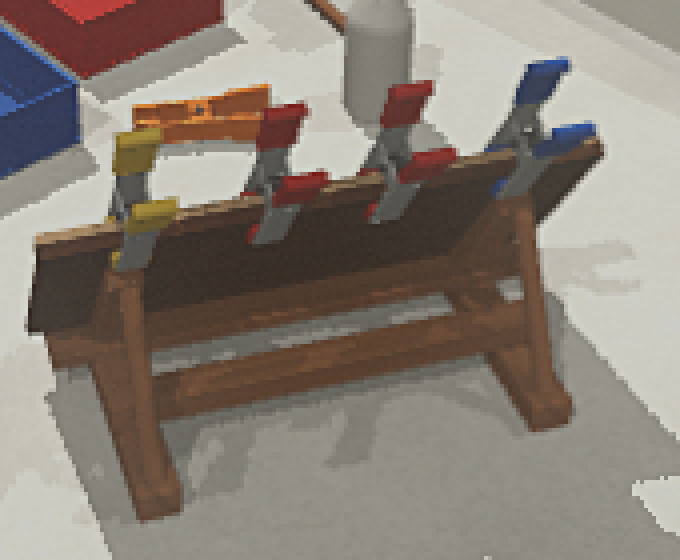

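```bash
python3 - <<'E'
from h import *
e=np.array([.934,-.357])
for n in ['scene','side']:
    p,im,d,T=load(n,'0'); P=cloud(p,im,d,T)
    hsv=cv2.cvtColor(im,cv2.COLOR_RGB2HSV); H,S,V=[hsv[...,i].astype(int) for i in range(3)]
    R=(P[...,2]>180)&(P[...,2]<240)&(P[...,0]>330)&(P[...,0]<680)&(P[...,1]<-180)&(P[...,1]>-380)
    for c,(a,b) in dict(blue=(100,130),yellow=(18,35),red=(-1,-1)).items():
        m=(S>110)&R&((H>=a)&(H<=b) if c!='red' else (H<6)|(H>174))
        k,l,st,ce=cv2.connectedComponentsWithStats(m.astype(np.uint8))
        for i in range(1,k):
            if st[i,4]>6:
                q=P[l==i]; print(n,c,st[i],np.nanmedian(q,0).round(),np.nanpercentile(q,[5,95],axis=0).round().tolist())
    # trays: rim points height 46-54
    for c,(a,b) in dict(blue=(100,130),red=(-1,-1)).items():
        m=(S>110)&(P[...,2]>44)&(P[...,2]<56)&(P[...,1]>-80)&((H>=a)&(H<=b) if c!='red' else (H<6)|(H>174))
        q=P[m][:,:2].astype(np.float32); r=cv2.minAreaRect(q); print(n,c,'tray',len(q),r,cv2.boxPoints(r).round().tolist())
E
```

```text
scene blue [172 172   4   6  13] [ 604. -308.  217.] [[595.0, -310.0, 212.0], [606.0, -305.0, 219.0]]
scene blue [163 174   7   8  35] [ 589. -333.  196.] [[579.0, -337.0, 190.0], [596.0, -329.0, 200.0]]
scene yellow [212 124  10  12  54] [ 406. -226.  205.] [[397.0, -233.0, 193.0], [413.0, -219.0, 217.0]]
scene yellow [204 128   9   9  43] [ 395. -254.  190.] [[387.0, -262.0, 182.0], [401.0, -246.0, 200.0]]
scene red [200 138   9  13  53] [ 475. -252.  206.] [[463.0, -259.0, 194.0], [480.0, -246.0, 218.0]]
scene red [191 142  10  10  52] [ 462. -280.  189.] [[454.0, -289.0, 182.0], [468.0, -272.0, 200.0]]
scene red [187 152  11  14  64] [ 533. -276.  206.] [[525.0, -282.0, 192.0], [540.0, -269.0, 218.0]]
scene red [178 156  11  12  62] [ 523. -303.  190.] [[512.0, -311.0, 181.0], [530.0, -295.0, 200.0]]
scene blue tray 109 ((460.826171875, 135.26541137695312), (136.6179656982422, 206.1670379638672), 3.4565231800079346) [[386.0, 234.0], [399.0, 28.0], [535.0, 36.0], [523.0, 242.0]]
scene red tray 361 ((640.8566284179688, 203.250244140625), (137.8247528076172, 208.21078491210938), 1.0
[... 557 characters left out ...]
192.0], [535.0, -269.0, 220.0]]
side red [344 246  13  12 101] [ 465. -254.  208.] [[458.0, -261.0, 191.0], [474.0, -246.0, 219.0]]
side red [380 257  14   8  64] [ 513. -308.  197.] [[507.0, -313.0, 182.0], [523.0, -296.0, 201.0]]
side red [349 263  13   8  68] [ 453. -285.  198.] [[446.0, -290.0, 181.0], [463.0, -275.0, 201.0]]
side blue tray 188 ((459.20172119140625, 136.2853546142578), (135.31761169433594, 211.33041381835938), 3.0074350833892822) [[386.0, 238.0], [397.0, 27.0], [532.0, 34.0], [521.0, 245.0]]
side red tray 319 ((639.7703857421875, 204.39224243164062), (139.15101623535156, 215.7700653076172), 1.315057396888733) [[568.0, 311.0], [573.0, 95.0], [712.0, 98.0], [707.0, 314.0]]
```

Request:
step_arm(
  moves="0 -0.3 4 -5 -0.18; 0 -0.8 9 -8 -0.36; 0 -1.3 14 -8 -0.54; 0 -1.9 19 -8 -0.72; 0 -2.5 24 -8 -0.9; 0 -3 28 -8 -1.08; 0 -3.3 32.1 -8 -1.199; 0 -3.3 32.1 -8 -1.199; 0 -3.3 32.1 -8 -1.199; 0 -3.3 32.1 -8 -1.199",
  newtons=30,
)

```text
clock: 1.4
tool_pos: [591.8, -319.5, 309.7]
ee_rot: [-0.001, 0.825, 0.565, -0.001]
contact_force: [-0.3, -0.0, 0.2]
gripper_width: 0.997
```

```bash
python3 - <<'E'
from h import *
s=arm.sense(); print(s['clock'],s['tool_pos'].round(1),s['ee_rot'].round(4),s['contact_force'].round(1))
snap('wrist','1')
E
```

```text
1.4 [ 591.8 -319.5  309.7] [-1.000e-03  8.253e-01  5.647e-01 -5.000e-04] [-0.3 -0.   0.2]
```

View pics/wrist_1.png

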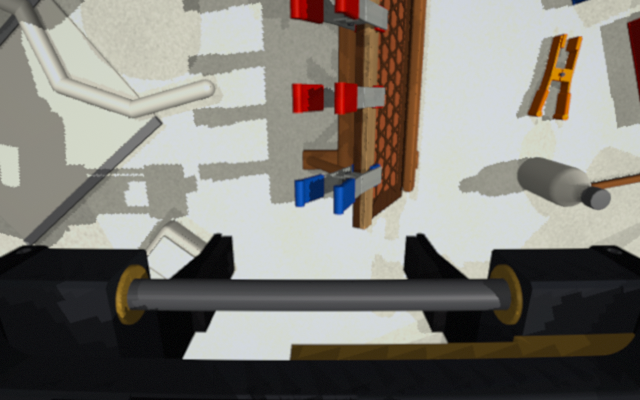

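```bash
cat > m.py <<'E'
from h import *
def handles(tag,n='wrist',zmin=180,pr=True):
    z=np.load(f"pics/{n}_{tag}.npz"); im,d,T=z['im'],z['d'],z['T']; p=arm.camera_params(n); P=cloud(p,im,d,T)
    hsv=cv2.cvtColor(im,cv2.COLOR_RGB2HSV); H,S,V=[hsv[...,i].astype(int) for i in range(3)]
    R=(P[...,2]>zmin)&(P[...,2]<240)
    for c,(a,b) in dict(blue=(100,130),yellow=(18,35),red=(-1,-1)).items():
        m=(S>130)&R&((H>=a)&(H<=b) if c!='red' else (H<6)|(H>174))
        k,l,st,ce=cv2.connectedComponentsWithStats(m.astype(np.uint8))
        for i in range(1,k):
            if st[i,4]>25:
                q=P[l==i]
                ux=np.array([.932,-.363]); uy=np.array([.363,.932])
                a_=q[:,:2]@ux; b_=q[:,:2]@uy
                print(c,st[i],ce[i].round(),'med',np.nanmedian(q,0).round(1),'along',np.percentile(a_,[3,50,97]).round(1),'across',np.percentile(b_,[3,97]).round(1),'z',np.percentile(q[:,2],[3,97]).round(1))
E
python3 - <<'E'
from m import *
handles('1')
s=arm.sense(); print(s['tool_pos'][:2]@np.array([.932,-.363]),s['tool_pos'][:2]@np.array([.363,.932]))
E
```

```text
blue [295 175  27  32 599] [307. 190.] med [ 585.6 -326.6  192.9] along [655.2 664.3 674. ] across [-100.2  -82. ] z [180.8 201.1]
blue [334 178  21  36 578] [344. 195.] med [ 595.1 -299.9  214.6] along [654.6 663.3 673.7] across [-70.9 -54. ] z [193.2 219.8]
red [290   0  31  23 581] [305.  10.] med [ 462.4 -278.8  191.5] along [525.3 532.2 538.3] across [-101.5  -83. ] z [180.9 201.5]
red [335   0  24  20 385] [348.   8.] med [ 475.2 -253.   211.9] along [528.7 535.1 538.6] across [-72.  -54.9] z [193.7 220.1]
red [334  82  24  33 678] [345.  98.] med [ 528.8 -274.9  216.6] along [582.8 592.6 602.2] across [-71.3 -54.5] z [193.8 220.2]
red [292  84  29  29 755] [306.  97.] med [ 518.7 -300.9  192.4] along [583.1 592.4 602.2] across [-101.   -82.1] z [180.9 201.4]
667.5303099467233 -82.90733685932801
```

```bash
python3 - <<'E'
from h import *
import numpy as np
img=np.full((520,600,3),255,np.uint8)
def put(P,m,col):
    q=P[m]; a=q[:,:2]@np.array([.932,-.363]); b=q[:,:2]@np.array([.363,.932])
    for B,Z in zip(b,q[:,2]):
        x=int((B+120)*4); y=int((235-Z)*4)
        if 0<=x<600 and 0<=y<520: cv2.circle(img,(x,y),1,col,-1)
for n,t,col in [('wrist','_1',(255,0,0)),('side','0',(0,0,255)),('scene','0',(0,160,0))]:
    p,im,d,T=load(n,t); P=cloud(p,im,d,T)
    a=P[...,:2]@np.array([.932,-.363])
    for lo,hi in [(583,602)]:
        put(P,(a>lo)&(a<hi)&(P[...,2]>105)&(P[...,2]<240)&(P[...,1]<-180)&(P[...,1]>-400),col)
for g in range(-120,30,10): cv2.putText(img,str(g),((g+120)*4,515),0,.35,(0,0,0)); cv2.line(img,((g+120)*4,0),((g+120)*4,500),(220,220,220),1)
for g in range(110,235,10): cv2.putText(img,str(g),(0,(235-g)*4),0,.35,(0,0,0)); cv2.line(img,(0,(235-g)*4),(600,(235-g)*4),(220,220,220),1)
cv2.imwrite('pics/prof.png',img)
E
```

```text
(no output)
```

View pics/prof.png

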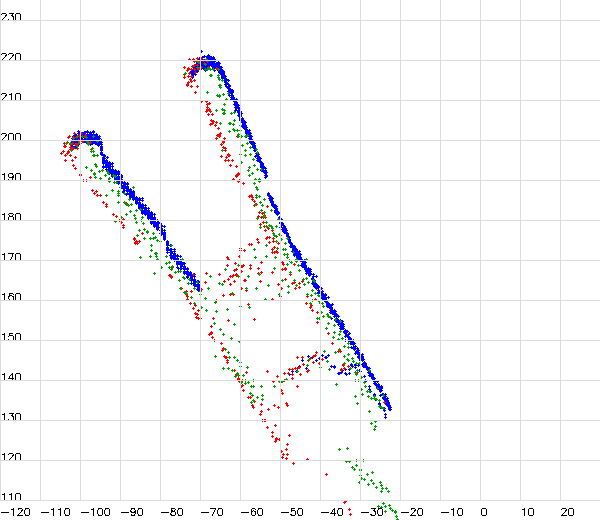

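Request:
step_arm(
  moves="0 0.2 -0.1 2 0; 0 0.47 -0.32 4 0; 0 0.47 -0.32 6 0; 0 0.47 -0.32 8 0; 0 0.47 -0.32 9.5 0; 0 0.47 -0.32 10.5 0; 0 0.47 -0.32 10.87 0; 0 0.47 -0.32 10.87 0; 0 0.47 -0.32 10.87 0; 0 0.47 -0.32 10.87 0",
  newtons=30,
)

```text
clock: 2.7
tool_pos: [590.6, -314.1, 201.8]
ee_rot: [-0.0, 0.825, 0.565, -0.0]
contact_force: [0.6, 1.3, 0.6]
gripper_width: 1.001
```

```bash
python3 - <<'E'
from h import *
s=arm.sense(); print(s['clock'],s['tool_pos'].round(1),s['tool_pos'][:2]@np.array([.932,-.363]),s['tool_pos'][:2]@np.array([.363,.932]))
snap('wrist','2');snap('side','2')
crop('wrist','_2',(200,170,440,320),3,'c2');crop('side','_2',(330,180,470,320),4,'c2s')
E
```

```text
2.7 [ 590.6 -314.1  201.8] 664.4241006961668 -78.34724481208178
```

View pics/c2.png

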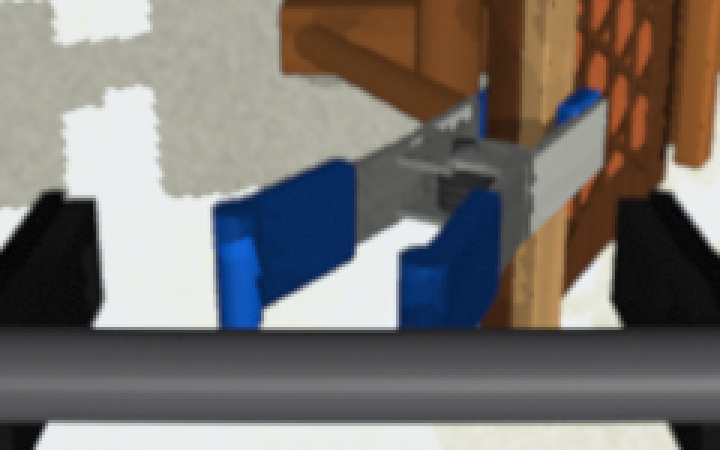

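View pics/c2s.png

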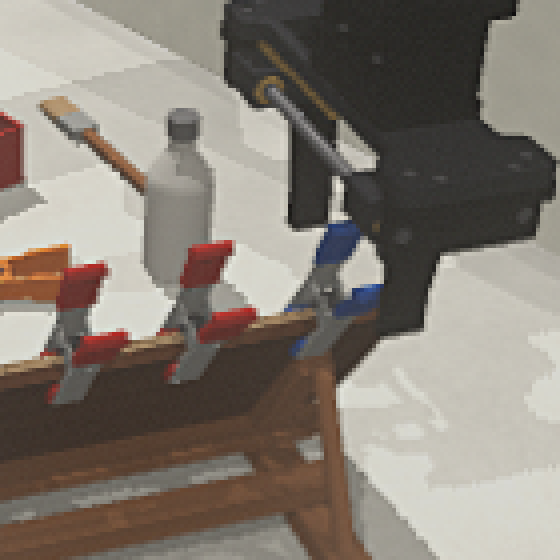

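Request:
step_arm(
  moves="50 0 0 0 0; 80 0 0 0 0; 95 0 0 0 0; 100 0 0 0 0; 106 0 0 0 0; 112 0 0 0 0; 118 0 0 0 0; 118 0 0 0 0; 118 0 0 0 0; 118 0 0 0 0",
  newtons=30,
)

```text
clock: 4.05
tool_pos: [590.4, -314.3, 201.6]
ee_rot: [-0.0, 0.825, 0.565, -0.001]
contact_force: [-1.0, -1.3, 0.5]
gripper_width: 0.537
```

```bash
python3 - <<'E'
from h import *
s=arm.sense(); print(s['clock'],s['tool_pos'].round(1),s['gripper_width']*87,s['contact_force'],s['moment'])
snap('wrist','3');snap('side','3')
crop('wrist','_3',(200,150,440,300),3,'c3');crop('side','_3',(330,180,470,320),4,'c3s')
E
```

```text
4.05 [ 590.4 -314.3  201.6] 46.73626353572929 [-0.99930071 -1.26810401  0.47248263] [-0.18991971  0.09605289 -0.02804602]
```

View pics/c3.png

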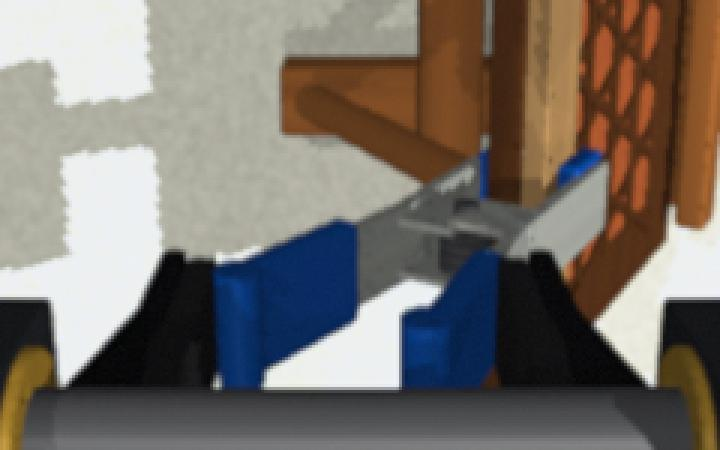

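View pics/c3s.png

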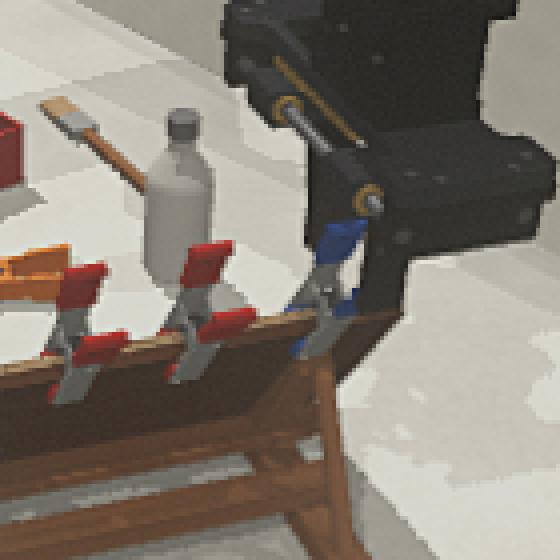

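Request:
step_arm(
  moves="122 0 0 0 0; 126 0 0 0 0; 130 0 0 0 0; 134 0 0 0 0; 138 0 0 0 0; 142 0 0 0 0; 146 0 0 0 0; 150 0 0 0 0; 150 0 0 0 0; 150 0 0 0 0",
  newtons=30,
)

```text
clock: 5.4
tool_pos: [590.4, -314.3, 201.6]
ee_rot: [-0.0, 0.825, 0.565, -0.001]
contact_force: [0.6, -0.1, -0.8]
gripper_width: 0.415
```

```bash
python3 - <<'E'
from h import *
s=arm.sense(); print(s['clock'],s['tool_pos'].round(1),s['gripper_width']*87,s['contact_force'],s['moment'])
snap('wrist','4');snap('side','4')
crop('wrist','_4',(200,150,440,300),3,'c3');crop('side','_4',(330,180,470,320),4,'c3s')
E
```

```text
5.4 [ 590.4 -314.3  201.6] 36.122078032067435 [ 0.57785944 -0.11166622 -0.7975422 ] [ 0.03799794 -0.05396678 -0.00974666]
```

View pics/c3.png

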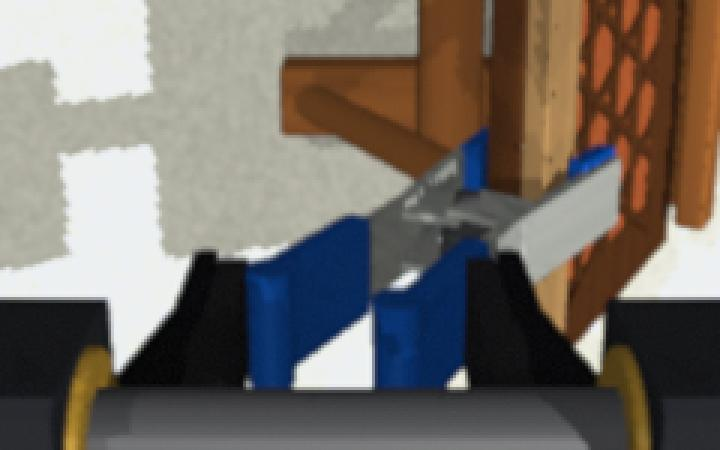

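View pics/c3s.png

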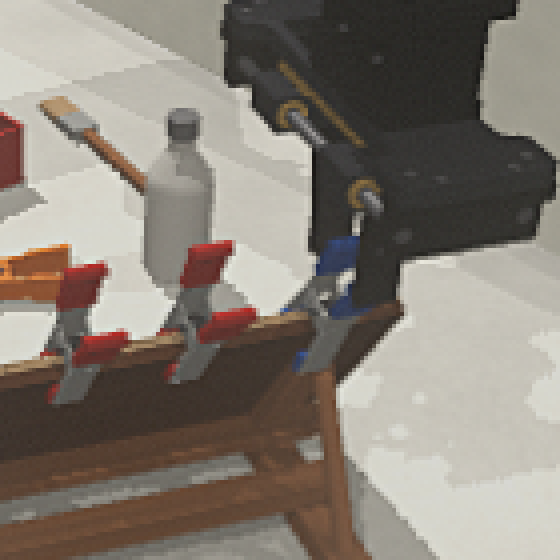

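Request:
step_arm(
  moves="152 0 0 0 0; 154 0 0 0 0; 156 0 0 0 0; 158 0 0 0 0; 160 0 0 0 0; 160 0 0 0 0; 160 0 0 0 0; 160 0 0 0 0; 160 0 0 0 0; 160 0 0 0 0",
  newtons=30,
)

```text
clock: 6.75
tool_pos: [590.4, -314.3, 201.6]
ee_rot: [-0.0, 0.825, 0.565, -0.001]
contact_force: [0.1, -0.4, -0.4]
gripper_width: 0.398
```

```bash
cat > prof.py <<'E'
from h import *
def prof(items,out,lo,hi):
    img=np.full((520,600,3),255,np.uint8)
    for n,t,col in items:
        p,im,d,T=load(n,t); P=cloud(p,im,d,T)
        a=P[...,:2]@np.array([.932,-.363])
        m=(a>lo)&(a<hi)&(P[...,2]>105)&(P[...,2]<240)&(P[...,1]<-180)&(P[...,1]>-400)
        q=P[m]; c=im[m]; b=q[:,:2]@np.array([.363,.932])
        for B,Z,cc in zip(b,q[:,2],c):
            x=int((B+120)*4); y=int((235-Z)*4)
            if 0<=x<600 and 0<=y<520: cv2.circle(img,(x,y),1,tuple(int(v) for v in cc[::-1]) if col is None else col,-1)
    for g in range(-120,30,10): cv2.putText(img,str(g),((g+120)*4,515),0,.35,(0,0,0)); cv2.line(img,((g+120)*4,0),((g+120)*4,500),(220,220,220),1)
    for g in range(110,235,10): cv2.putText(img,str(g),(0,(235-g)*4),0,.35,(0,0,0)); cv2.line(img,(0,(235-g)*4),(600,(235-g)*4),(220,220,220),1)
    cv2.imwrite(f'pics/{out}.png',img)
E
python3 - <<'E'
from prof import *
s=arm.sense(); print(s['clock'],s['tool_pos'].round(1),s['gripper_width']*87,s['contact_force'],s['moment'])
snap('wrist','5');snap('side','5')
crop('wrist','_5',(200,150,440,300),3,'c3')
prof([('wrist','_5',None),('side','_5',None)],'p5',653,676)
E
```

```text
6.75 [ 590.4 -314.3  201.6] 34.61103521662173 [ 0.14113072 -0.38077579 -0.43468254] [ 0.09568254 -0.01340168  0.00096213]
```

View pics/c3.png

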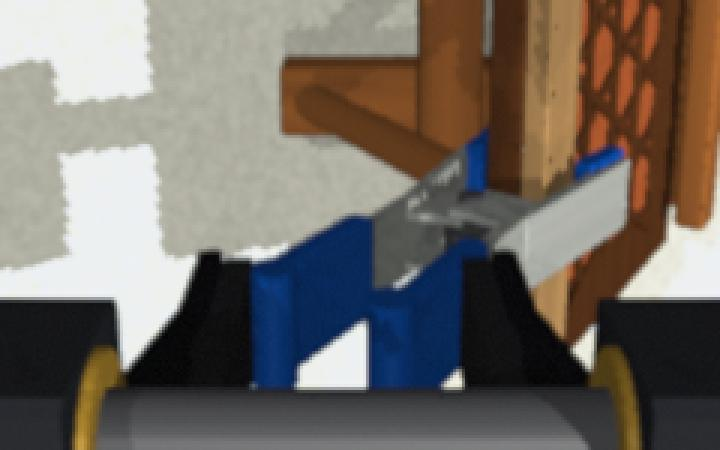

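View pics/p5.png

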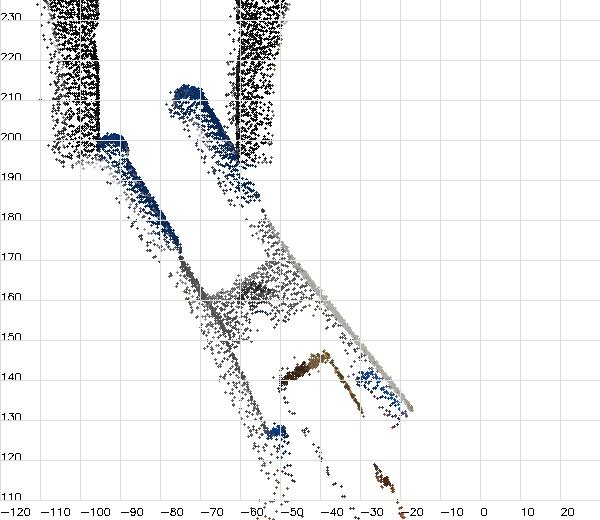

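Request:
step_arm(
  moves="160 -0.16 0 -0.26 0; 160 -0.37 0 -0.6 0; 160 -0.63 0 -1.02 0; 160 -0.89 0 -1.45 0; 160 -1.15 0 -1.88 0; 160 -1.41 0 -2.3 0; 160 -1.67 0 -2.73 0; 160 -2.1 0 -3.4 0; 160 -2.6 0 -4.3 0; 160 -3.2 0 -5.6 0",
  newtons=32,
)

```text
clock: 8.1
tool_pos: [578.6, -344.4, 258.2]
ee_rot: [-0.001, 0.825, 0.565, -0.001]
contact_force: [0.3, -0.2, -0.6]
gripper_width: 0.397
```

```bash
python3 - <<'E'
from prof import *
s=arm.sense(); print(s['clock'],s['tool_pos'].round(1),s['gripper_width']*87,s['contact_force'],s['moment'])
snap('side','6')
crop('side','_6',(330,160,470,300),4,'c3')
E
```

```text
8.1 [ 578.6 -344.4  258.2] 34.56575345734137 [ 0.32163162 -0.22206356 -0.62838685] [0.09382382 0.00236202 0.05827353]
```

View pics/c3.png

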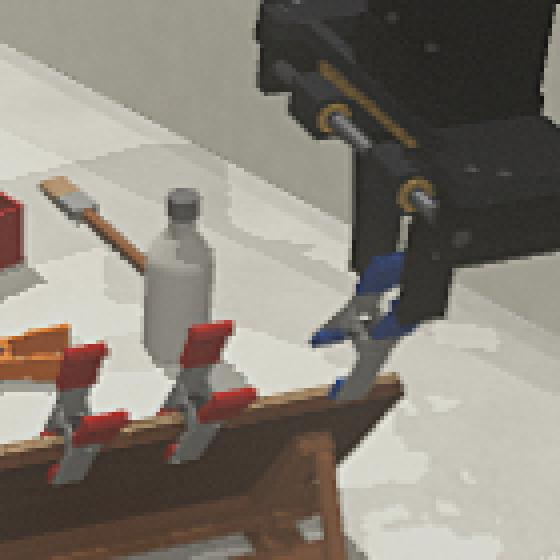

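Request:
step_arm(
  moves="160 0 0 -3.5 0; 160 1.5 -1 -6.8 0; 160 5 -4 -7 -0.1; 160 9.5 -7.8 -7 -0.2; 160 14 -11.6 -7 -0.3; 160 18.5 -15.4 -7 -0.4; 160 23 -19.2 -7 -0.43; 160 27.5 -23 -7 -0.43; 160 31.8 -26.6 -7 -0.43; 160 34.5 -29 -6 -0.43",
)

```text
clock: 9.4
tool_pos: [433.6, 82.7, 320.2]
ee_rot: [0.003, 0.685, 0.728, 0.0]
contact_force: [0.7, -0.1, -0.7]
gripper_width: 0.399
```

```bash
python3 - <<'E'
from prof import *
s=arm.sense(); print(s['clock'],s['tool_pos'].round(1),s['ee_rot'],s['gripper_width']*87,s['contact_force'],s['moment'])
snap('side','7');snap('scene','7'); snap('wrist','7')
crop('scene','_7',(230,60,430,240),4,'c7')
E
```

```text
9.4 [433.6  82.7 320.2] [2.96302942e-03 6.85444266e-01 7.28118953e-01 4.11402045e-04] 34.723479121933664 [ 0.68504862 -0.13433009 -0.70897731] [ 0.09327668 -0.04464399 -0.01442222]
```

View pics/c7.png

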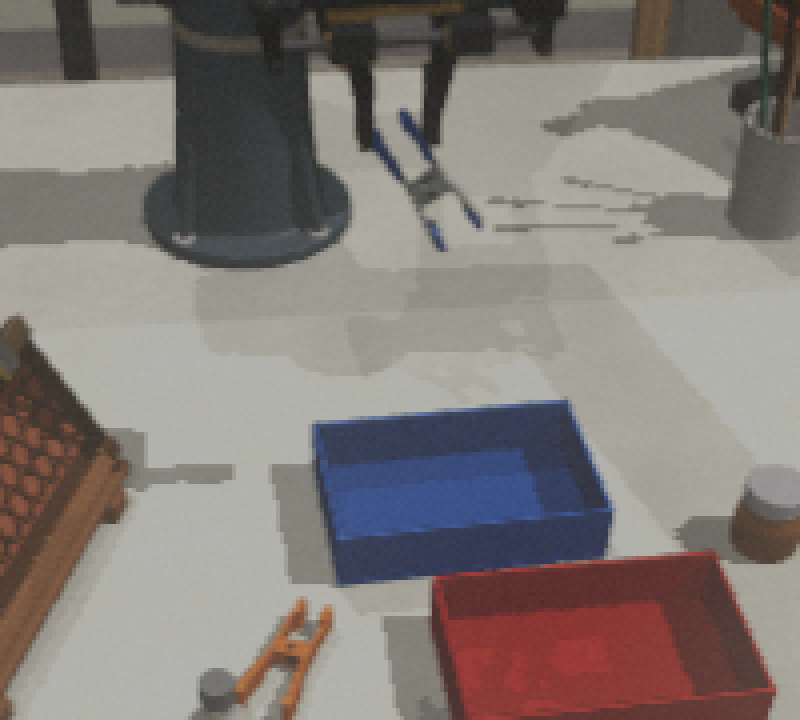

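View pics/wrist_7.png

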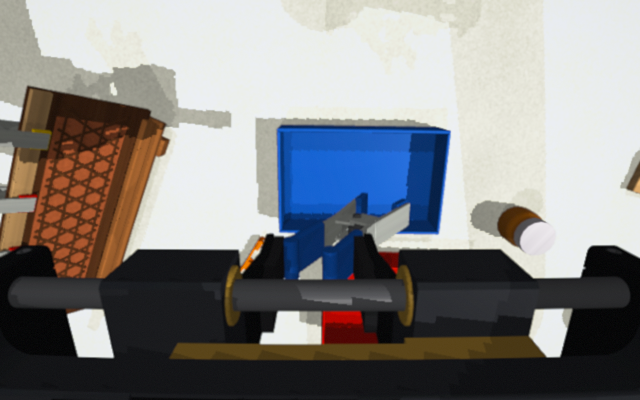

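Request:
step_arm(
  moves="160 1.5 -0.3 3 0; 160 3.1 -0.7 7 0; 160 3.1 -0.7 11 0; 160 3.1 -0.7 15 0; 160 3.1 -0.7 18 0; 160 3.1 -0.7 20 0; 160 3.1 -0.7 21.5 0; 160 3.1 -0.7 22.3 0; 160 3.1 -0.7 22.6 0; 160 3.1 -0.7 22.9 0",
)

```text
clock: 10.8
tool_pos: [428.4, 109.8, 92.8]
ee_rot: [0.006, 0.684, 0.73, 0.001]
contact_force: [-2.2, -11.1, 38.1]
gripper_width: 0.4
```

```bash
python3 - <<'E'
from prof import *
s=arm.sense(); print(s['clock'],s['tool_pos'].round(1),s['ee_rot'],s['gripper_width']*87,s['contact_force'],s['moment'])
snap('side','8');snap('scene','8'); 
crop('scene','_8',(280,80,430,240),5,'c8')
crop('side','_8',(190,130,350,290),4,'c8s')
E
```

```text
10.8 [428.4 109.8  92.8] [0.00574346 0.68392939 0.72952508 0.00087903] 34.778461129546216 [ -2.16308973 -11.06912447  38.11483644] [-1.56464456  0.40778889  0.03315114]
```

View pics/c8.png

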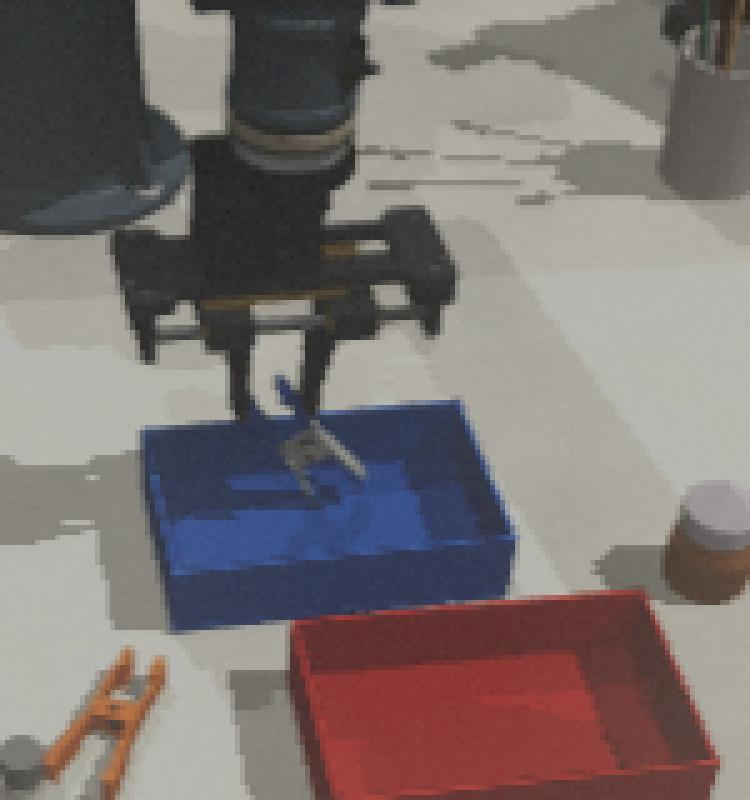

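View pics/c8s.png

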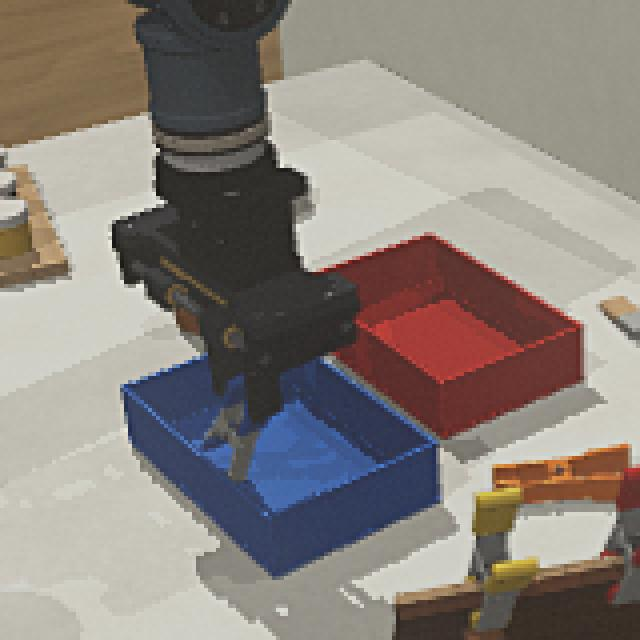

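Request:
step_arm(
  moves="160 0 0 0 0; 160 0 0.7 0.03 0; 160 0 1.4 0.1 0; 160 0 2.1 0.25 0; 160 0 2.8 0.45 0; 160 0 3.5 0.7 0; 160 0 4.2 1.0 0; 160 0 4.9 1.4 0; 160 0 5.6 1.9 0; 160 0 5.6 1.9 0",
)

```text
clock: 12.15
tool_pos: [490.8, 113.4, 76.4]
ee_rot: [0.01, 0.685, 0.729, 0.005]
contact_force: [3.5, -0.6, 4.9]
gripper_width: 0.384
```

```bash
python3 - <<'E'
from prof import *
s=arm.sense(); print(s['clock'],s['tool_pos'].round(1),s['ee_rot'],s['gripper_width']*87,s['contact_force'],s['moment'])
snap('side','9');snap('scene','9'); 
crop('scene','_9',(280,80,430,240),5,'c8')
crop('side','_9',(190,130,350,290),4,'c8s')
E
```

```text
12.15 [490.8 113.4  76.4] [0.0098972  0.68457442 0.72885523 0.00547335] 33.40996548090445 [ 3.48515201 -0.60494529  4.92172381] [ 0.11221696 -0.30204215 -0.00327542]
```

View pics/c8.png

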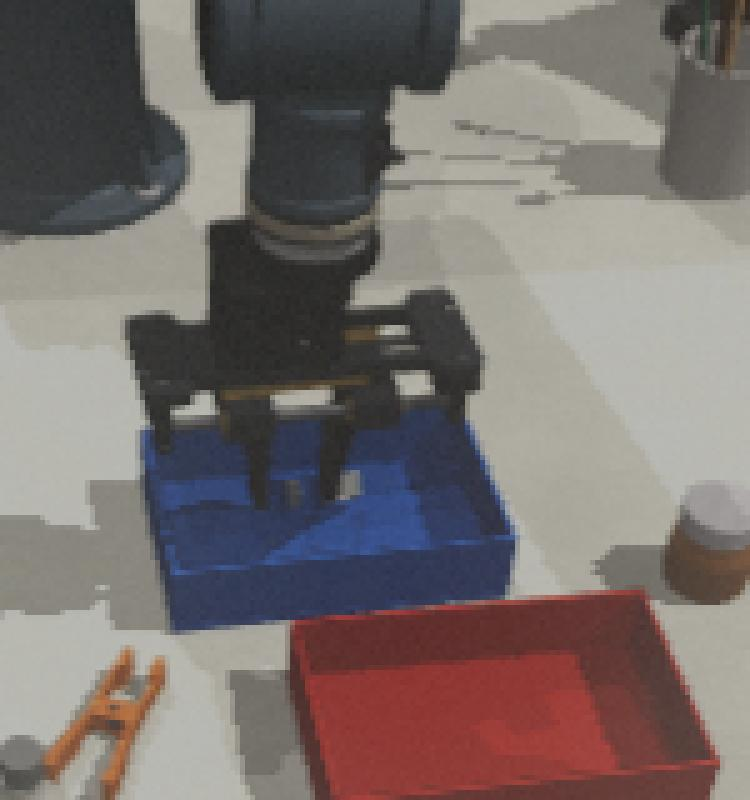

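View pics/c8s.png

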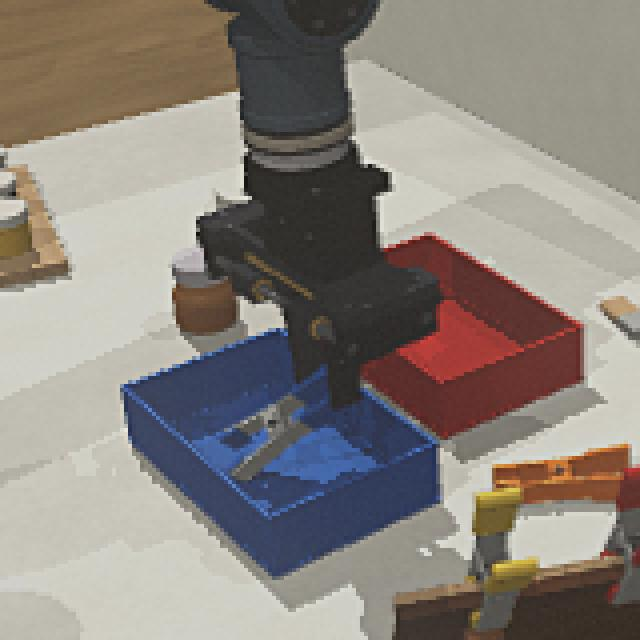

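Request:
step_arm(
  moves="160 0 0.3 0.35 0; 160 0 0.6 0.75 0; 160 0 0.8 1.15 0; 160 0 1.0 1.6 0; 160 0 1.2 2.0 0; 160 0 1.2 2.3 0; 150 0 1.2 2.5 0; 140 0 1.2 2.5 0; 130 0 1.2 2.5 0; 120 0 1.2 2.5 0",
)

```text
clock: 13.5
tool_pos: [500.5, 113.9, 51.0]
ee_rot: [0.008, 0.684, 0.729, 0.004]
contact_force: [0.1, 0.9, -0.6]
gripper_width: 0.51
```

```bash
python3 - <<'E'
from prof import *
s=arm.sense(); print(s['clock'],s['tool_pos'].round(1),s['ee_rot'],s['gripper_width']*87,s['contact_force'],s['moment'])
snap('side','10')
crop('side','_10',(190,130,350,290),4,'c8s')
E
```

```text
13.5 [500.5 113.9  51. ] [0.00820784 0.68427791 0.72916646 0.00355666] 44.372413509342834 [ 0.12281492  0.85352331 -0.55180964] [ 0.127845    0.07814287 -0.00128528]
```

View pics/c8s.png

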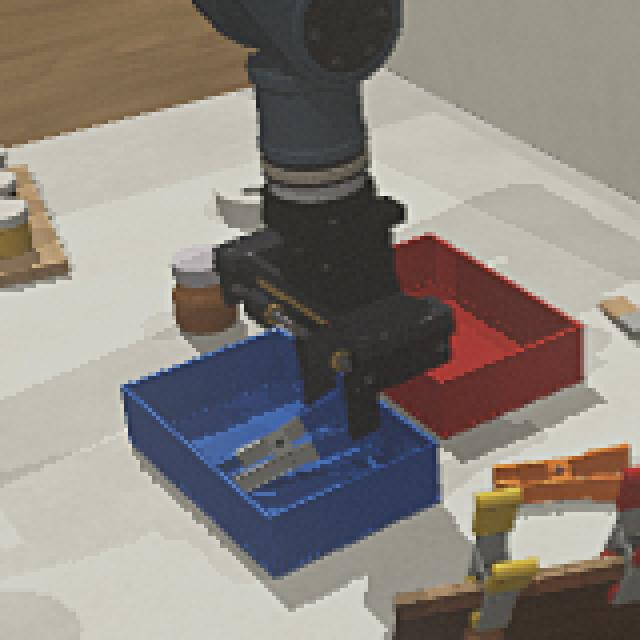

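Request:
step_arm(
  moves="90 0 0 0 0; 40 0 0 0 0; 0 0 0 0 0; 0 0 0 -3 0; 0 0 0 -8 0; 0 0 0 -13.5 0; 0 -2 0 -19.5 0; 0 -7 0 -25.5 0.12; 0 -12.5 0 -26 0.25; 0 -18 0 -26 0.38",
)

```text
clock: 14.8
tool_pos: [508.5, -65.8, 314.7]
ee_rot: [0.01, 0.811, 0.586, 0.007]
contact_force: [0.7, 0.4, 0.1]
gripper_width: 0.998
```

```bash
python3 - <<'E'
from prof import *
s=arm.sense(); print(s['clock'],s['tool_pos'].round(1),s['ee_rot'],s['gripper_width']*87,s['contact_force'],s['moment'])
snap('scene','11')
p,im,d,T=snap('side','11')
crop('scene','_11',(280,130,430,250),5,'c8')
crop('side','_11',(210,200,310,280),7,'c8s')
P=cloud(p,im,d,T)
m=(P[...,0]>405)&(P[...,0]<515)&(P[...,1]>45)&(P[...,1]<225)
z=P[...,2][m]; print(np.percentile(z,[5,50,90,97,99.5,100]).round(1))
hsv=cv2.cvtColor(im,cv2.COLOR_RGB2HSV)
g=m&(hsv[...,1]<60)&(P[...,2]>8); print(g.sum(),np.percentile(P[g],[2,50,98],axis=0).round(1))
E
```

```text
14.8 [508.5 -65.8 314.7] [0.00968936 0.81056548 0.58552904 0.00674304] 86.83509794800614 [0.72104385 0.40578412 0.14099256] [ 0.09445951 -0.06210503  0.03517063]
[ 3.1  5.9 22.6 25.2 26.2 27.7]
179 [[420.9 101.3   8.3]
 [455.  116.7  18.5]
 [481.5 135.7  24.5]]
```

View pics/c8.png

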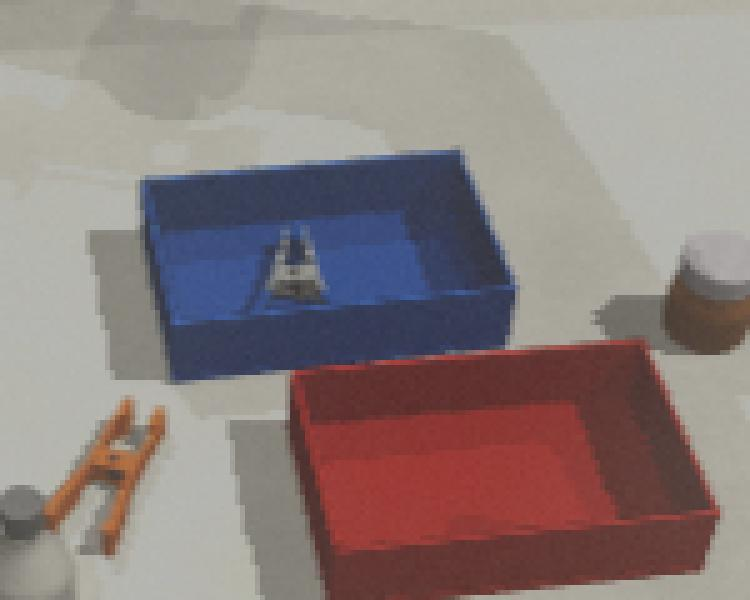

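View pics/c8s.png

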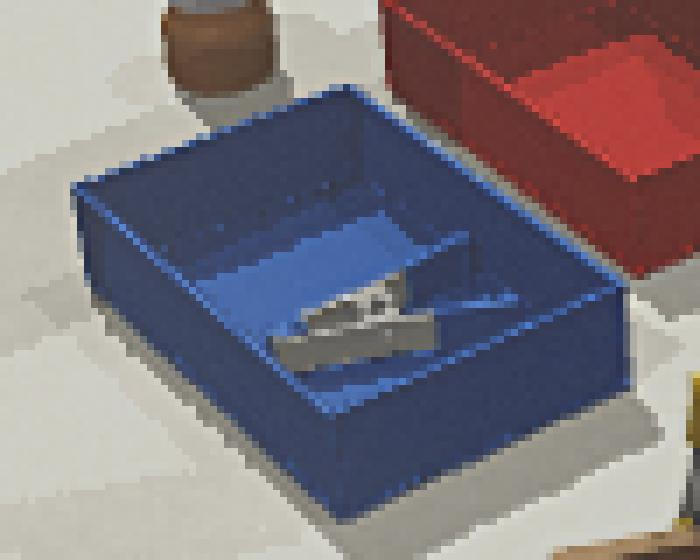

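Request:
step_arm(
  moves="0 -4 1.6 0 0.05; 0 -8.5 3.5 0 0.05; 0 -13 5.3 0 0.05; 0 -17 7 0 0.05; 0 -20 8.2 0 0.05; 0 -20.66 8.4 1.5 0.05; 0 -20.66 8.4 3.5 0.05; 0 -20.66 8.4 5 0.05; 0 -20.66 8.4 5 0.05; 0 -20.66 8.4 5 0.05",
)

```text
clock: 16.15
tool_pos: [523.8, -292.5, 266.1]
ee_rot: [0.01, 0.826, 0.563, 0.006]
contact_force: [-0.4, -0.4, -0.4]
gripper_width: 0.998
```

```bash
python3 - <<'E'
from m import *
s=arm.sense(); print(s['clock'],s['tool_pos'].round(1),s['ee_rot'].round(4),s['contact_force'])
print(s['tool_pos'][:2]@np.array([.932,-.363]),s['tool_pos'][:2]@np.array([.363,.932]))
snap('wrist','12'); handles('12')
from scipy.spatial.transform import Rotation as R
q=s['ee_rot']; print(R.from_quat([q[1],q[2],q[3],q[0]]).as_matrix().round(4))
E
```

```text
16.15 [ 523.8 -292.5  266.1] [0.01   0.8261 0.5635 0.0057] [-0.43433626 -0.38762769 -0.43552279]
594.3212371633064 -82.43294297593006
yellow [283   0  36   6 114] [305.   2.] med [ 401.1 -251.5  186.5] along [463.6 465.5 466.3] across [-100.2  -83.1] z [180.4 196.6]
red [ 285   93   35   36 1072] [301. 109.] med [ 458.  -278.   192.9] along [518.3 527.7 537.4] across [-101.5  -83. ] z [180.8 201.5]
red [336  92  28  40 974] [349. 111.] med [ 468.  -251.8  216.7] along [517.9 527.5 537.3] across [-72.  -54.9] z [193.1 220.1]
red [289 186  32  39 866] [303. 205.] med [ 517.7 -300.7  192.8] along [582.3 591.5 601.8] across [-100.9  -82.4] z [181.  201.3]
red [335 190  26  47 841] [347. 213.] med [ 526.8 -273.9  215.1] along [581.7 590.2 601.6] across [-71.2 -54.5] z [192.7 219.8]
[[ 0.3649  0.9308  0.0207]
 [ 0.931  -0.3648 -0.0101]
 [-0.0019  0.0229 -0.9997]]
```

View pics/wrist_12.png

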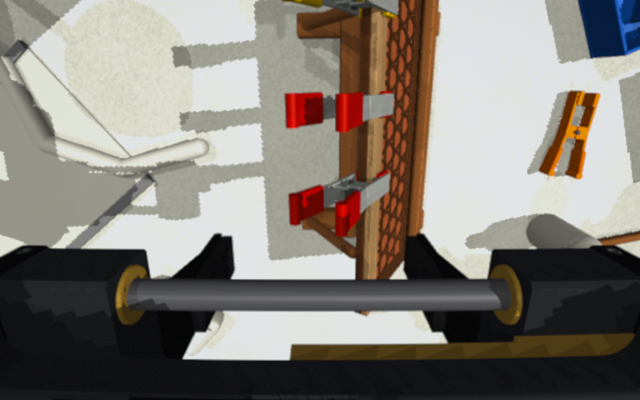

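Request:
step_arm(
  moves="0 0.3 -0.2 1.5 0; 0 0.36 -0.37 3.5 0; 0 0.36 -0.37 5 0; 0 0.36 -0.37 6 0; 0 0.36 -0.37 6.46 0; 40 0.36 -0.37 6.46 0; 70 0.36 -0.37 6.46 0; 90 0.36 -0.37 6.46 0; 100 0.36 -0.37 6.46 0; 106 0.36 -0.37 6.46 0",
  newtons=55,
)

```text
clock: 17.45
tool_pos: [523.2, -288.8, 201.9]
ee_rot: [0.011, 0.826, 0.563, 0.006]
contact_force: [-0.6, -0.8, -1.2]
gripper_width: 0.608
```

```bash
python3 - <<'E'
from prof import *
s=arm.sense(); print(s['clock'],s['tool_pos'].round(1),s['gripper_width']*87,s['contact_force'],s['moment'])
print(s['tool_pos'][:2]@np.array([.932,-.363]),s['tool_pos'][:2]@np.array([.363,.932]))
snap('wrist','13')
crop('wrist','_13',(200,150,440,300),3,'c3')
E
```

```text
17.45 [ 523.2 -288.8  201.9] 52.86648529564584 [-0.63045968 -0.75284237 -1.24815869] [ 0.08164482 -0.04658091  0.04522414]
592.4276029670792 -79.20768308093741
```

View pics/c3.png

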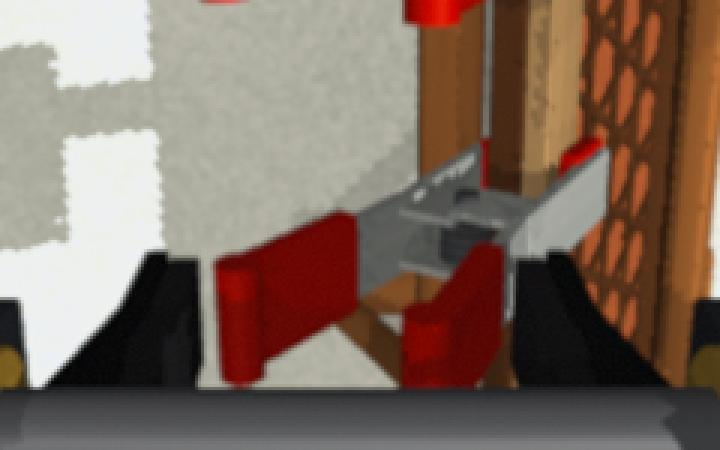

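Request:
step_arm(
  moves="112 0 0 0 0; 118 0 0 0 0; 124 0 0 0 0; 130 0 0 0 0; 136 0 0 0 0; 142 0 0 0 0; 148 0 0 0 0; 154 0 0 0 0; 162 0 0 0 0; 165 0 0 0 0",
  newtons=55,
)

```text
clock: 18.75
tool_pos: [523.2, -288.4, 201.8]
ee_rot: [0.01, 0.826, 0.563, 0.006]
contact_force: [-0.2, -0.4, -0.7]
gripper_width: 0.402
```

```bash
python3 - <<'E'
from prof import *
s=arm.sense(); print(s['clock'],s['tool_pos'].round(1),s['gripper_width']*87,s['contact_force'],s['moment'])
snap('wrist','14');snap('side','14')
crop('wrist','_14',(200,150,440,300),3,'c3')
prof([('wrist','_14',None),('side','_14',None)],'p5',581,603)
E
```

```text
18.75 [ 523.2 -288.4  201.8] 35.00497963804252 [-0.16584977 -0.40025499 -0.68979719] [ 0.10003933 -0.04427607 -0.01708602]
```

View pics/c3.png

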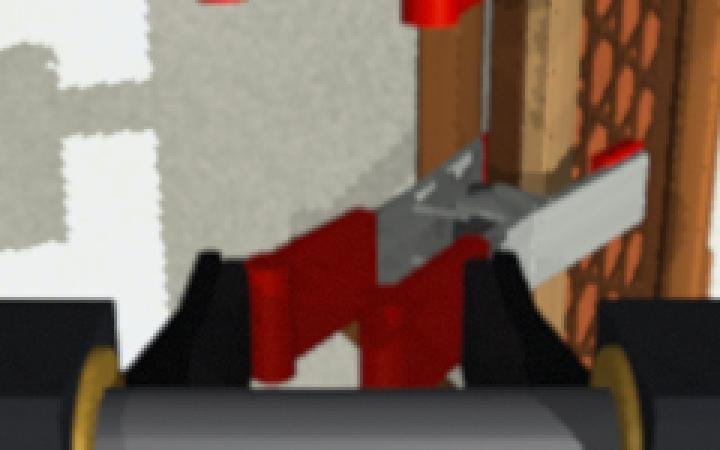

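View pics/p5.png

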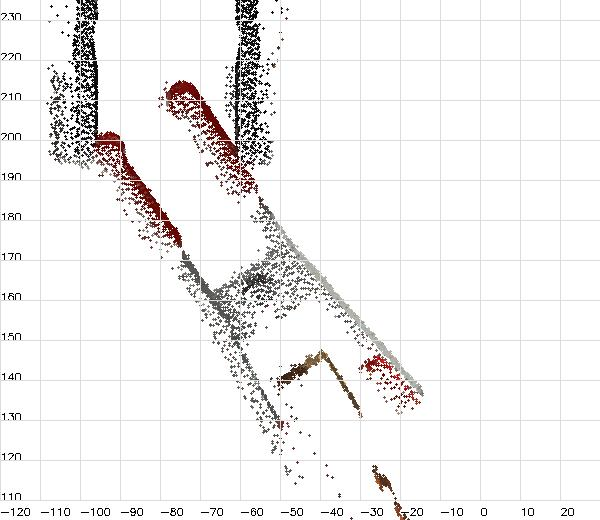

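Request:
step_arm(
  moves="165 -0.15 0 0 0; 165 -0.3 0 -0.05 0; 165 -0.43 0 -0.26 0; 165 -0.67 0 -0.6 0; 165 -0.93 0 -1.02 0; 165 -1.19 0 -1.45 0; 165 -1.45 0 -1.88 0; 165 -1.71 0 -2.3 0; 165 -1.97 0 -2.73 0; 165 -2.4 0 -3.4 0",
  newtons=55,
)

```text
clock: 20.1
tool_pos: [513.5, -310.6, 236.1]
ee_rot: [0.01, 0.826, 0.563, 0.006]
contact_force: [0.4, 0.3, -1.1]
gripper_width: 0.403
```

```bash
python3 - <<'E'
from prof import *
s=arm.sense(); print(s['clock'],s['tool_pos'].round(1),s['ee_rot'].round(4),s['gripper_width']*87,s['contact_force'],s['moment'])
print(s['tool_pos'][:2]@np.array([.932,-.363]),s['tool_pos'][:2]@np.array([.363,.932]))
snap('side','15');snap('scene','15')
crop('side','_15',(280,170,450,310),4,'c3')
crop('scene','_15',(160,90,290,230),4,'c3b')
E
```

```text
20.1 [ 513.5 -310.6  236.1] [0.0101 0.826  0.5635 0.0058] 35.02769596077038 [ 0.35090315  0.26173293 -1.09766543] [0.08495682 0.01782862 0.00365306]
591.312784674585 -103.04263913548988
```

View pics/c3.png

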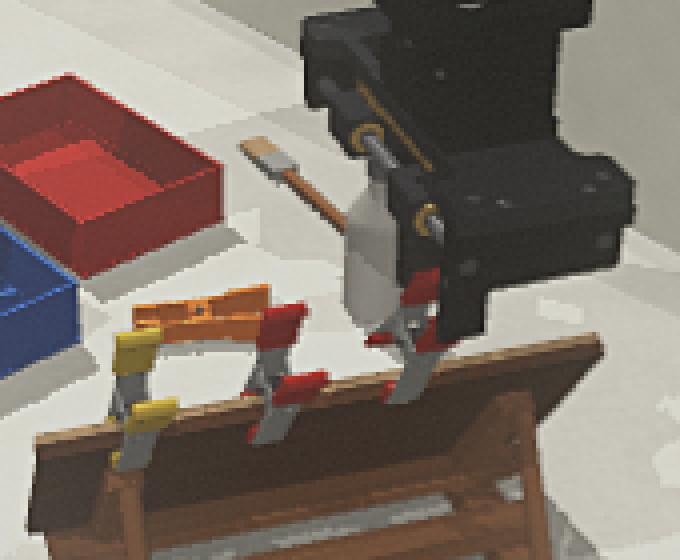

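View pics/c3b.png

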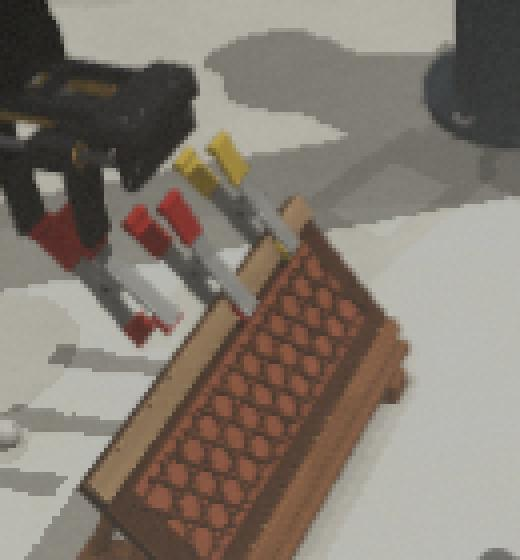

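Request:
step_arm(
  moves="165 -0.3 0 -4.5 0; 165 1 -0.2 -8.5 0; 165 5 -1.1 -9 0; 165 10 -2.2 -9 -0.05; 165 15.2 -3.3 -9 -0.1; 165 20.4 -4.4 -9 -0.16; 165 25.6 -5.6 -9 -0.22; 165 30.8 -6.7 -9 -0.28; 165 36 -7.8 -9 -0.34; 165 41 -8.9 -9 -0.39",
)

```text
clock: 21.45
tool_pos: [579.0, 105.6, 323.4]
ee_rot: [0.012, 0.701, 0.713, 0.004]
contact_force: [1.2, -0.9, -0.5]
gripper_width: 0.382
```

```bash
python3 - <<'E'
from prof import *
from scipy.spatial.transform import Rotation as R
s=arm.sense(); print(s['clock'],s['tool_pos'].round(1),s['gripper_width']*87,s['contact_force'],s['moment'])
q=s['ee_rot']; M=R.from_quat([q[1],q[2],q[3],q[0]]).as_matrix(); print(M.round(4))
print('to start', M.T@(np.array([603,245,130])-s['tool_pos']), 'z93', M.T@(np.array([603,245,94])-s['tool_pos']))
E
```

```text
21.45 [579.  105.6 323.4] 33.22989542174597 [ 1.21122466 -0.8715164  -0.47531085] [ 0.08277657 -0.03689401 -0.05565788]
[[-0.0177  0.9996  0.0231]
 [ 0.9998  0.018  -0.0121]
 [-0.0125  0.0229 -0.9997]]
to start [141.34267805  22.04297553 192.22812563] z93 [141.79371378  21.21927576 228.21587474]
```

```bash
python3 - <<'E'
from prof import *
snap('scene','16'); snap('wrist','16')
crop('scene','_16',(280,40,440,180),5,'c3b')
E
```

```text
(no output)
```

View pics/c3b.png

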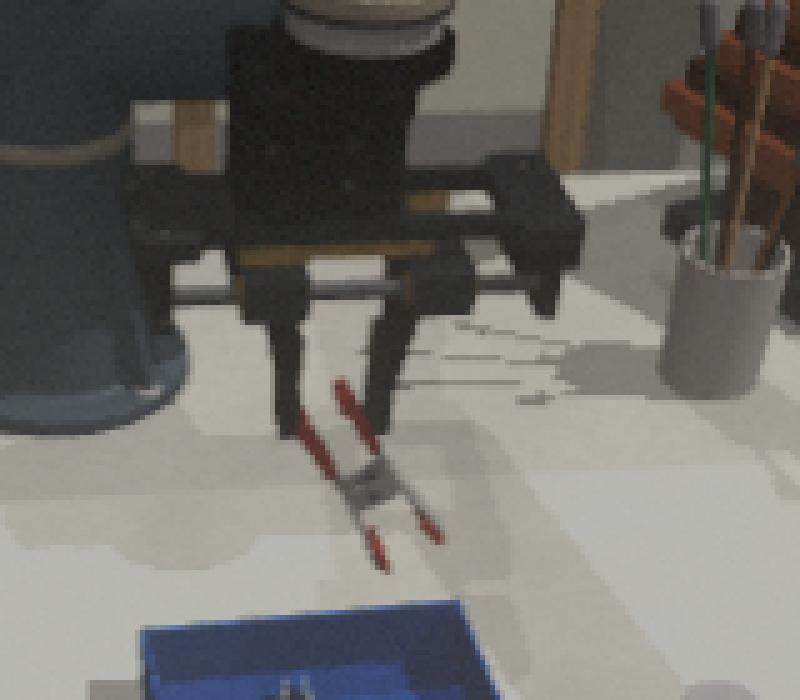

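View pics/wrist_16.png

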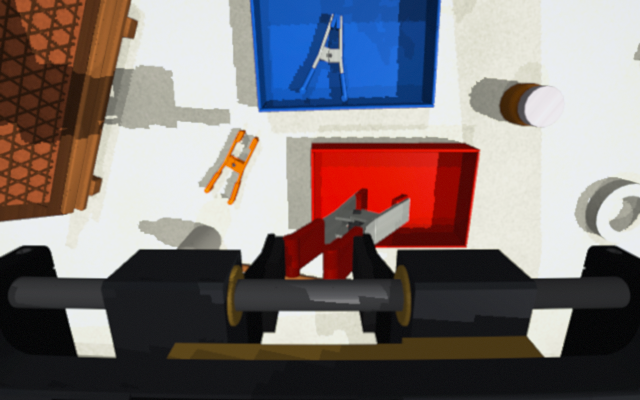

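Request:
step_arm(
  moves="165 3 0.5 1 0; 165 7 1.2 3 0; 165 11 1.8 6 0; 165 13.6 2.2 9.5 0; 165 14.1 2.2 13 0; 165 14.1 2.2 16 0; 165 14.1 2.2 18.5 0; 165 14.1 2.2 20.4 0; 165 14.1 2.2 21.4 0; 165 14.1 2.2 22 0",
)

```text
clock: 22.8
tool_pos: [602.7, 247.7, 101.9]
ee_rot: [0.011, 0.699, 0.715, 0.004]
contact_force: [-1.1, 0.3, -0.6]
gripper_width: 0.37
```

```bash
python3 - <<'E'
from prof import *
s=arm.sense(); print(s['clock'],s['tool_pos'].round(1),s['ee_rot'].round(4),s['gripper_width']*87,s['contact_force'],s['moment'])
snap('side','17');snap('scene','17'); 
crop('scene','_17',(300,90,450,250),5,'c8')
E
```

```text
22.8 [602.7 247.7 101.9] [0.0113 0.6994 0.7146 0.0044] 32.22518023564418 [-1.12216981  0.28690828 -0.59091385] [ 0.0801787   0.05335146 -0.03413114]
```

View pics/c8.png

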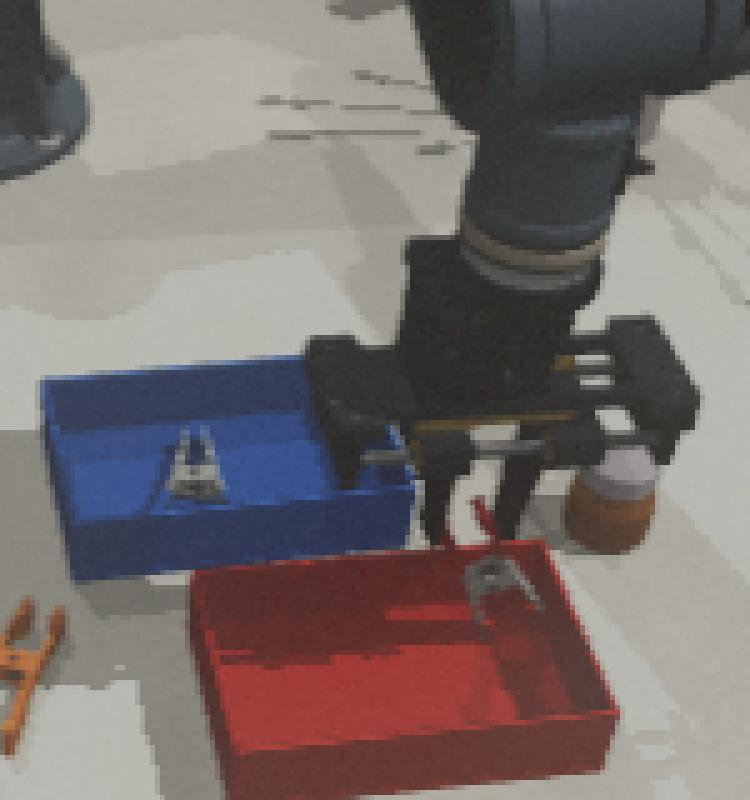

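Request:
step_arm(
  moves="165 -1 0 -0.2 0; 165 -2.2 0 -0.2 0; 165 -2.5 0 0 0; 165 -2.5 0 0.2 0; 165 -2.5 0 0.4 0; 165 -2.5 0 0.5 0; 165 -2.5 0 0.6 0; 165 -2.5 0 0.7 0; 165 -2.5 0 0.75 0; 165 -2.5 0 0.8 0",
)

```text
clock: 24.15
tool_pos: [605.6, 222.2, 97.9]
ee_rot: [0.014, 0.699, 0.715, 0.006]
contact_force: [-1.4, -4.7, 18.8]
gripper_width: 0.368
```

```bash
python3 - <<'E'
from prof import *
s=arm.sense(); print(s['clock'],s['tool_pos'].round(1),s['ee_rot'].round(4),s['gripper_width']*87,s['contact_force'],s['moment'])
snap('side','18');snap('scene','18'); 
crop('scene','_18',(340,150,440,250),7,'c8')
crop('side','_18',(220,130,360,260),5,'c8s')
E
```

```text
24.15 [605.6 222.2  97.9] [0.0138 0.6987 0.7153 0.0058] 32.021662368633926 [-1.43349052 -4.71418899 18.81324644] [-0.67975276  0.39855617  0.05035804]
```

View pics/c8.png

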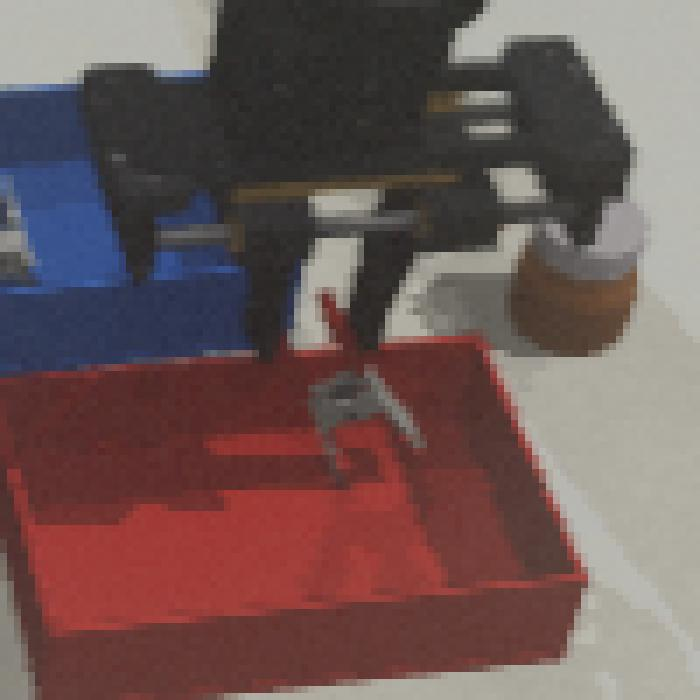

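View pics/c8s.png

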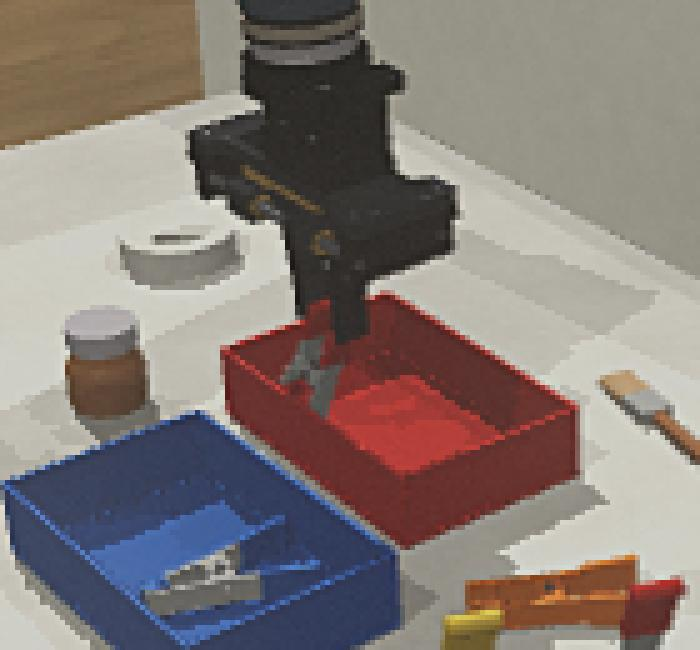

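Request:
step_arm(
  moves="165 0 0 0 0; 165 0 0.7 0.03 0; 165 0 1.4 0.1 0; 165 0 2.1 0.25 0; 165 0 2.8 0.45 0; 165 0 3.5 0.7 0; 165 0 4.2 1.0 0; 165 0 4.9 1.4 0; 165 0 5.6 1.9 0; 165 0 5.6 2.0 0",
)

```text
clock: 25.5
tool_pos: [670.9, 224.1, 83.7]
ee_rot: [0.019, 0.699, 0.715, 0.013]
contact_force: [5.8, -0.7, 9.2]
gripper_width: 0.362
```

```bash
python3 - <<'E'
from prof import *
s=arm.sense(); print(s['clock'],s['tool_pos'].round(1),s['ee_rot'].round(4),s['gripper_width']*87,s['contact_force'],s['moment'])
snap('side','19');snap('scene','19'); 
crop('scene','_19',(340,150,440,250),7,'c8')
crop('side','_19',(220,130,360,260),5,'c8s')
E
```

```text
25.5 [670.9 224.1  83.7] [0.0195 0.699  0.7147 0.0134] 31.499075211541474 [ 5.79112407 -0.73519308  9.15379144] [ 0.29645816 -0.86258834 -0.09551592]
```

View pics/c8.png

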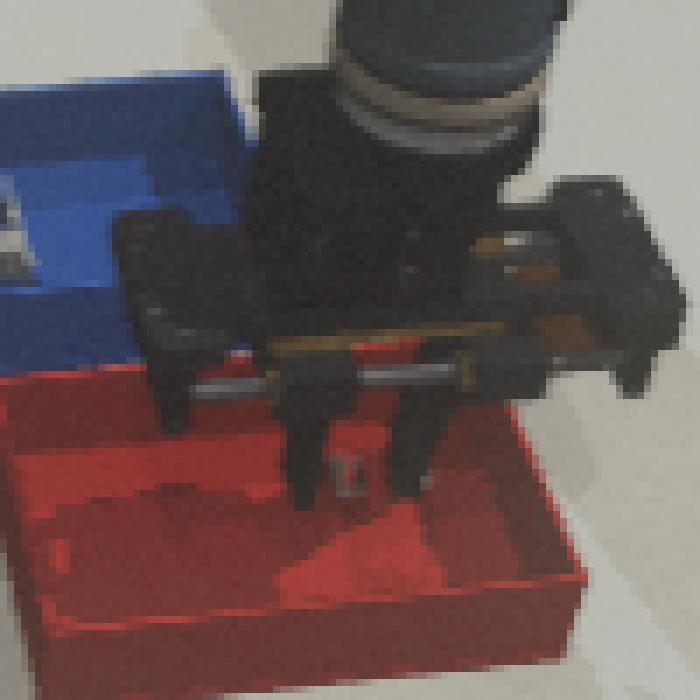

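View pics/c8s.png

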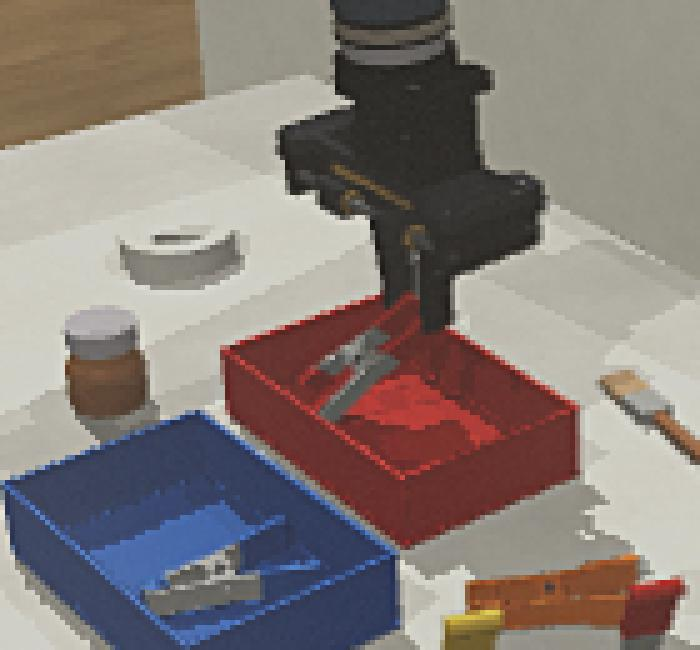

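Request:
step_arm(
  moves="165 0 0 -0.6 0; 165 0.8 0 -0.8 0; 165 1.6 0 -0.8 0; 165 1.6 0 -0.2 0; 165 1.6 0.3 0.5 0; 165 1.6 0.6 1.1 0; 165 1.6 0.9 1.7 0; 165 1.6 1.0 2.2 0; 155 1.6 1.0 2.6 0; 145 1.6 1.0 2.8 0",
)

```text
clock: 26.85
tool_pos: [678.4, 240.1, 54.1]
ee_rot: [0.017, 0.699, 0.715, 0.011]
contact_force: [0.3, 0.9, -0.4]
gripper_width: 0.426
```

```bash
python3 - <<'E'
from prof import *
s=arm.sense(); print(s['clock'],s['tool_pos'].round(1),s['ee_rot'].round(4),s['gripper_width']*87,s['contact_force'],s['moment'])
snap('side','20')
crop('side','_20',(220,130,360,260),5,'c8s')
E
```

```text
26.85 [678.4 240.1  54.1] [0.0171 0.699  0.7148 0.0106] 37.10080023910232 [ 0.28465148  0.90612306 -0.39208792] [ 0.29612981 -0.0363784   0.00664533]
```

View pics/c8s.png

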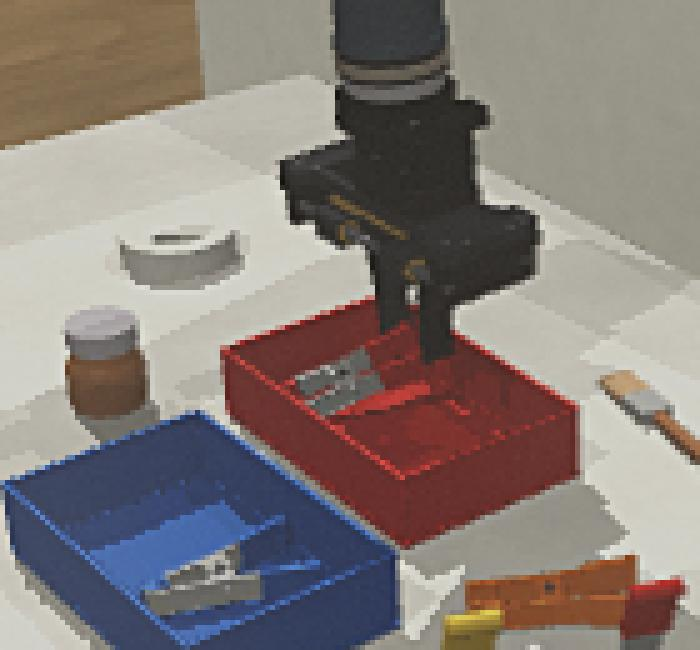

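```bash
cat > tr.py <<'E'
from h import *
from scipy.spatial.transform import Rotation as R
def M():
    q=arm.sense()['ee_rot']; return R.from_quat([q[1],q[2],q[3],q[0]]).as_matrix()
def to(*p):
    m=M(); t=arm.sense()['tool_pos']
    for x in p: print(x,'->',(m.T@(np.array(x)-t)/10).round(2))
    print('yaw',np.arctan2(m[1,0],m[0,0]).round(4), 'z',m[:,2].round(4))
E
python3 - <<'E'
from tr import *
to((678,240,120),(678,240,200),(660,200,300),(570,0,310),(463,-265,310),(463,-265,262))
E
```

```text
(678, 240, 120) -> [-0.07  0.22 -6.59]
(678, 240, 200) -> [ -0.14   0.53 -14.58]
(660, 200, 300) -> [ -4.2   -0.97 -24.61]
(570, 0, 310) -> [-24.   -10.37 -25.79]
(463, -265, 310) -> [-50.26 -21.65 -25.98]
(463, -265, 262) -> [-50.21 -21.84 -21.18]
yaw 1.5929 z [ 0.0391 -0.0087 -0.9992]
```

Request:
step_arm(
  moves="110 0 0 0 0; 60 0 0 0 0; 10 0 0 0 0; 0 0 0.1 -2.5 0; 0 -0.1 0.2 -7.5 0; 0 -0.1 0.5 -13 0; 0 -2 0 -19 0; 0 -6 -1.7 -24.5 0.06; 0 -11.5 -4.2 -25.5 0.12; 0 -17 -6.8 -25.7 0.2",
  newtons=30,
)

```text
clock: 28.15
tool_pos: [605.8, 72.4, 312.2]
ee_rot: [0.018, 0.767, 0.641, 0.014]
contact_force: [1.1, -1.2, 0.2]
gripper_width: 1.002
```

```bash
python3 - <<'E'
from tr import *
s=arm.sense(); print(s['clock'],s['tool_pos'].round(1),s['gripper_width']*87)
to((463,-265,310),(463,-265,262),(570,0,310))
snap('wrist','21'); p,im,d,T=snap('side','21'); snap('scene','21')
crop('side','_21',(250,170,350,250),7,'c8s')
P=cloud(p,im,d,T)
m=(P[...,0]>580)&(P[...,0]<700)&(P[...,1]>110)&(P[...,1]<300)
hsv=cv2.cvtColor(im,cv2.COLOR_RGB2HSV)
g=m&(P[...,2]>9); print(g.sum(),np.percentile(P[g],[2,50,98],axis=0).round(1))
g=g&(hsv[...,1]<60);print(g.sum(),np.percentile(P[g],[2,50,98],axis=0).round(1))
crop('scene','_21',(330,180,440,260),7,'c8')
E
```

```text
28.15 [605.8  72.4 312.2] 87.18787324751311
(463, -265, 310) -> [-35.74  -8.05  -0.09]
(463, -265, 262) -> [-35.73  -8.27   4.7 ]
(570, 0, 310) -> [-7.76 -2.24  0.13]
yaw 1.3919 z [ 0.0446 -0.0097 -0.999 ]
478 [[581.3 110.5   9.8]
 [610.1 153.  315.9]
 [699.3 268.2 415.9]]
328 [[581.3 110.4  10.4]
 [602.8 132.8 354.5]
 [651.1 261.6 416. ]]
```

View pics/c8s.png

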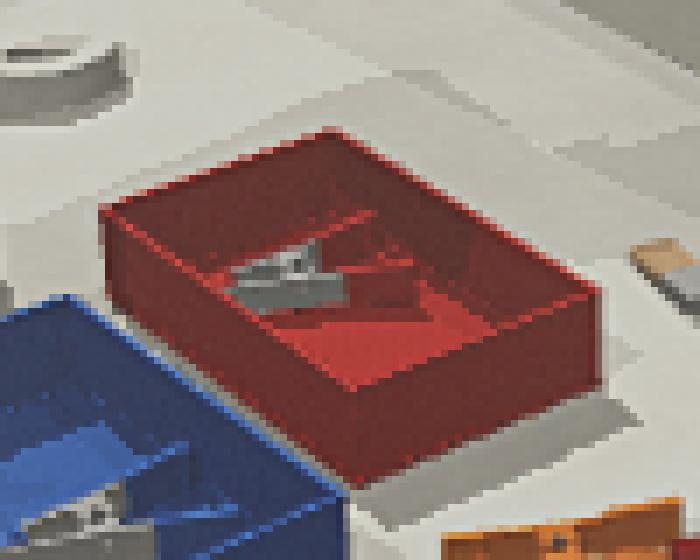

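View pics/c8.png

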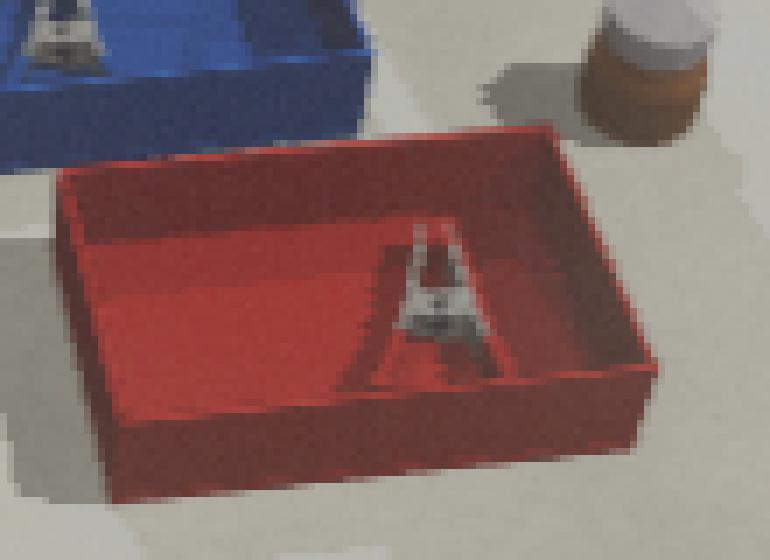

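Request:
step_arm(
  moves="0 -4.5 -1 0 0.05; 0 -9.5 -2.2 0 0.1; 0 -14.8 -3.4 0 0.15; 0 -20 -4.6 0 0.195; 0 -25.3 -5.8 0 0.195; 0 -30.5 -7 0 0.195; 0 -34.5 -7.9 0.5 0.195; 0 -35.73 -8.2 2.5 0.195; 0 -35.73 -8.27 4.7 0.195; 0 -35.73 -8.27 4.7 0.195",
)

```text
clock: 29.55
tool_pos: [460.5, -264.7, 259.3]
ee_rot: [0.013, 0.827, 0.562, 0.014]
contact_force: [-0.1, 0.3, -0.0]
gripper_width: 1.0
```

```bash
python3 - <<'E'
from m import *
import tr
s=arm.sense(); print(s['clock'],s['tool_pos'].round(1))
print(s['tool_pos'][:2]@np.array([.932,-.363]),s['tool_pos'][:2]@np.array([.363,.932]))
snap('wrist','22'); handles('22')
a,b=527.6,-79.3
print(tr.M().round(4))
tr.to((a*.932+b*.363,-a*.363+b*.932,201.8))
E
```

```text
29.55 [ 460.5 -264.7  259.3]
525.2560587349451 -79.52020990580384
yellow [ 276   85   38   38 1192] [293. 103.] med [ 390.2 -252.3  192.7] along [445.8 455.1 465.1] across [-102.2  -83.6] z [180.8 201.3]
yellow [ 328   85   30   42 1125] [342. 104.] med [ 400.3 -226.3  216.6] along [445.5 454.9 465.1] across [-72.8 -55.5] z [192.9 219.9]
red [282 194  34  40 904] [297. 213.] med [ 457.  -277.5  192.6] along [517.5 526.6 536.7] across [-101.4  -83. ] z [180.6 201.3]
red [330 198  26  49 869] [342. 222.] med [ 465.9 -250.6  214.8] along [517.  525.1 536.7] across [-71.7 -55. ] z [192.9 219.8]
[[ 0.3667  0.9295  0.0391]
 [ 0.9303 -0.3666 -0.0081]
 [ 0.0068  0.0393 -0.9992]]
(462.93730000000005, -265.4264, 201.8) -> [-0.   -0.05  5.87]
yaw 1.1954 z [ 0.0391 -0.0081 -0.9992]
```

View pics/wrist_22.png

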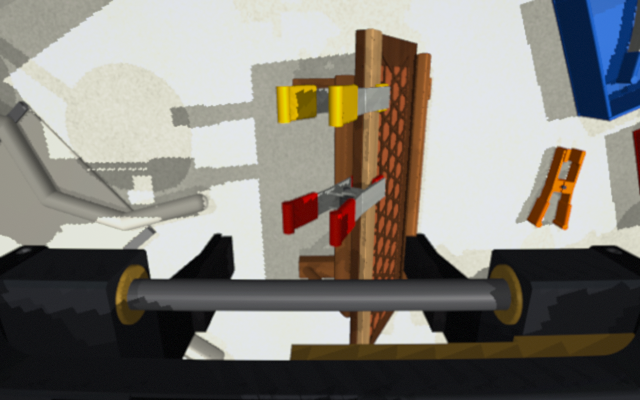

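Request:
step_arm(
  moves="0 0 -0.05 1.5 0; 0 0 -0.1 3.5 0; 0 0 -0.1 5 0; 0 0 -0.1 5.8 0; 0 0 -0.1 6.05 0; 40 0 -0.1 6.05 0; 70 0 -0.1 6.05 0; 90 0 -0.1 6.05 0; 100 0 -0.1 6.05 0; 106 0 -0.1 6.05 0",
  newtons=57,
)

```text
clock: 30.85
tool_pos: [462.6, -265.3, 200.1]
ee_rot: [0.014, 0.827, 0.563, 0.014]
contact_force: [0.3, -0.6, 0.8]
gripper_width: 0.603
```

```bash
python3 - <<'E'
from prof import *
s=arm.sense(); print(s['clock'],s['tool_pos'].round(1),s['gripper_width']*87,s['contact_force'],s['moment'])
print(s['tool_pos'][:2]@np.array([.932,-.363]),s['tool_pos'][:2]@np.array([.363,.932]))
snap('wrist','23')
crop('wrist','_23',(200,150,440,300),3,'c3')
E
```

```text
30.85 [ 462.6 -265.3  200.1] 52.473759076696695 [ 0.30788873 -0.64767716  0.83145247] [ 0.0500801  -0.04992032 -0.03390154]
527.449408042652 -79.34619067832551
```

View pics/c3.png

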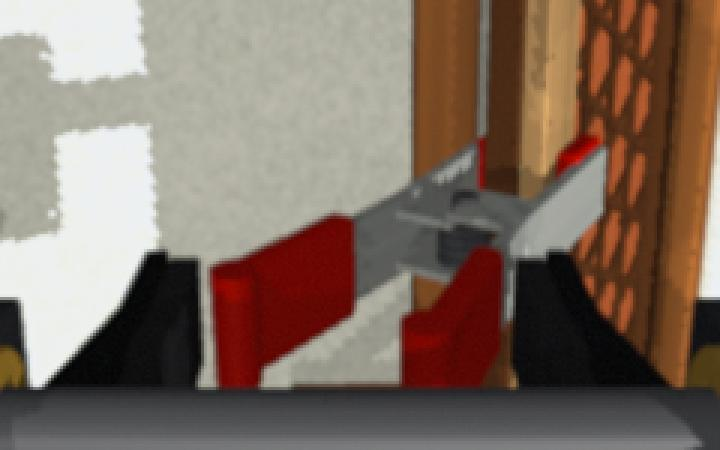

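Fingers straddle red1's handles evenly (gaps ~14 px each side). Squeeze.

Request:
step_arm(
  moves="112 0 0 0 0; 118 0 0 0 0; 124 0 0 0 0; 130 0 0 0 0; 136 0 0 0 0; 142 0 0 0 0; 148 0 0 0 0; 154 0 0 0 0; 162 0 0 0 0; 165 0 0 0 0",
  newtons=57,
)

```text
clock: 32.15
tool_pos: [462.6, -265.2, 200.0]
ee_rot: [0.014, 0.827, 0.563, 0.014]
contact_force: [0.5, 0.7, -1.5]
gripper_width: 0.411
```

```bash
python3 - <<'E'
from prof import *
s=arm.sense(); print(s['clock'],s['tool_pos'].round(1),s['gripper_width']*87,s['contact_force'],s['moment'])
snap('wrist','24');snap('side','24')
crop('wrist','_24',(200,150,440,300),3,'c3')
prof([('wrist','_24',None),('side','_24',None)],'p5',516,539)
E
```

```text
32.15 [ 462.6 -265.2  200. ] 35.71765195603197 [ 0.46766311  0.6913858  -1.45677249] [ 0.0202301  -0.0270121   0.01406649]
```

View pics/c3.png

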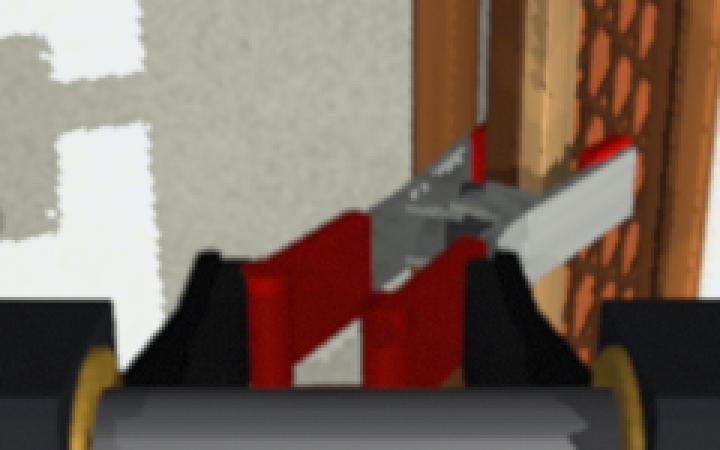

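View pics/p5.png

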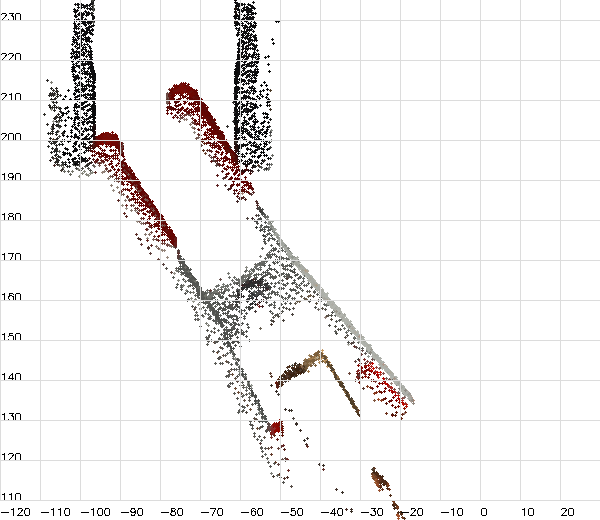

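Request:
step_arm(
  moves="165 -0.1 0 0 0; 165 -0.22 0 -0.1 0; 165 -0.37 0 -0.3 0; 165 -0.58 0 -0.64 0; 165 -0.82 0 -1.02 0; 165 -1.06 0 -1.45 0; 165 -1.32 0 -1.88 0; 165 -1.58 0 -2.3 0; 165 -1.84 0 -2.73 0; 165 -2.25 0 -3.4 0",
  newtons=57,
)

```text
clock: 33.5
tool_pos: [452.8, -285.9, 234.1]
ee_rot: [0.014, 0.826, 0.563, 0.014]
contact_force: [-0.2, 0.5, -0.5]
gripper_width: 0.406
```

```bash
python3 - <<'E'
from prof import *
import tr
s=arm.sense(); print(s['clock'],s['tool_pos'].round(1),s['ee_rot'].round(4),s['gripper_width']*87,s['contact_force'],s['moment'])
snap('side','25')
crop('side','_25',(280,170,450,310),4,'c3')
b=s['tool_pos']
tr.to((b[0],b[1],325),(603,150,325),(603,150,130))
E
```

```text
33.5 [ 452.8 -285.9  234.1] [0.0141 0.8265 0.5626 0.0138] 35.28114216614466 [-0.16568901  0.52175107 -0.50696743] [ 0.02989679 -0.00911551  0.03456648]
(np.float64(452.80396225313365), np.float64(-285.90104088859727), 325) -> [ 0.14  0.29 -8.98]
(603, 150, 325) -> [46.2  -1.73 -8.81]
(603, 150, 130) -> [46.09 -2.53 10.67]
yaw 1.1953 z [ 0.0402 -0.0099 -0.9991]
```

View pics/c3.png

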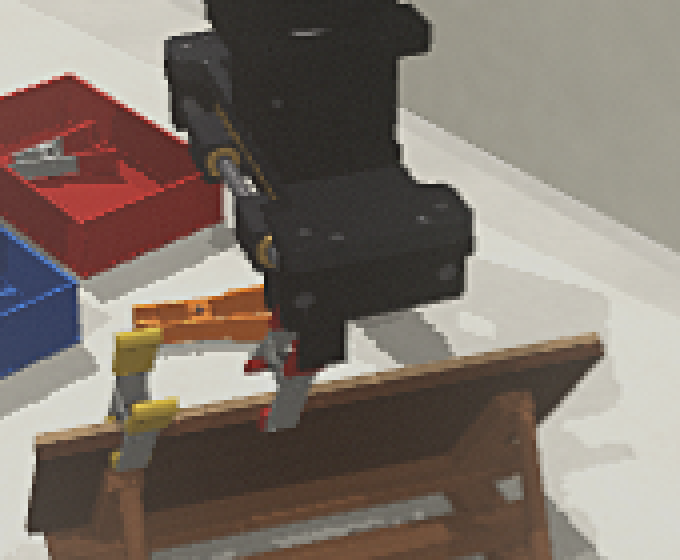

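Request:
step_arm(
  moves="165 0 0.1 -4 0; 165 0.3 0.2 -8 0; 165 3 0 -8.9 0; 165 7 -0.1 -8.9 -0.03; 165 11.2 -0.3 -8.9 -0.08; 165 15.5 -0.5 -8.9 -0.14; 165 19.8 -0.7 -8.9 -0.2; 165 24.1 -0.9 -8.9 -0.26; 165 28.4 -1.1 -8.9 -0.32; 165 32.5 -1.2 -8.9 -0.38",
)

```text
clock: 34.8
tool_pos: [557.9, 22.1, 325.5]
ee_rot: [0.018, 0.705, 0.709, 0.011]
contact_force: [0.3, -0.9, -0.3]
gripper_width: 0.373
```

```bash
python3 - <<'E'
from prof import *
import tr
s=arm.sense(); print(s['clock'],s['tool_pos'].round(1),s['ee_rot'].round(4),s['gripper_width']*87,s['contact_force'],s['moment'])
for n in ['scene','wrist']:
    p,im,d,T=load(n,'_21'); P=cloud(p,im,d,T)
    m=(P[...,0]>582)&(P[...,0]<700)&(P[...,1]>112)&(P[...,1]<300)&(P[...,2]>12)&(P[...,2]<40)
    q=P[m]; print(n,len(q))
    for x0 in range(585,700,15):
        k=q[(q[:,0]>=x0)&(q[:,0]<x0+15)]
        if len(k)>2: print(x0,np.percentile(k[:,1],[3,97]).round(),np.percentile(k[:,2],97).round(1))
tr.to((603,145,325),(603,145,130),(603,145,103))
snap('scene','26'); crop('scene','_26',(240,50,400,190),5,'c3b')
E
```

```text
34.8 [557.9  22.1 325.5] [0.0178 0.7046 0.7093 0.0107] 32.48673909362205 [ 0.27889813 -0.88845997 -0.31001073] [ 0.07971008 -0.08308319  0.03235404]
scene 144
585 [247. 258.] 24.6
600 [244. 259.] 24.7
615 [237. 260.] 21.6
630 [231. 258.] 23.4
645 [220. 260.] 25.2
660 [211. 262.] 25.7
675 [208. 263.] 26.2
wrist 1190
585 [250. 263.] 25.3
600 [245. 263.] 25.3
615 [238. 264.] 24.1
630 [232. 263.] 24.7
645 [222. 264.] 25.8
660 [215. 266.] 26.7
675 [212. 269.] 27.1
690 [262. 297.] 39.2
(603, 145, 325) -> [12.26  4.59  0.11]
(603, 145, 130) -> [12.46  3.8  19.6 ]
(603, 145, 103) -> [12.49  3.69 22.29]
yaw 1.5771 z [ 0.0404 -0.0099 -0.9991]
```

View pics/c3b.png

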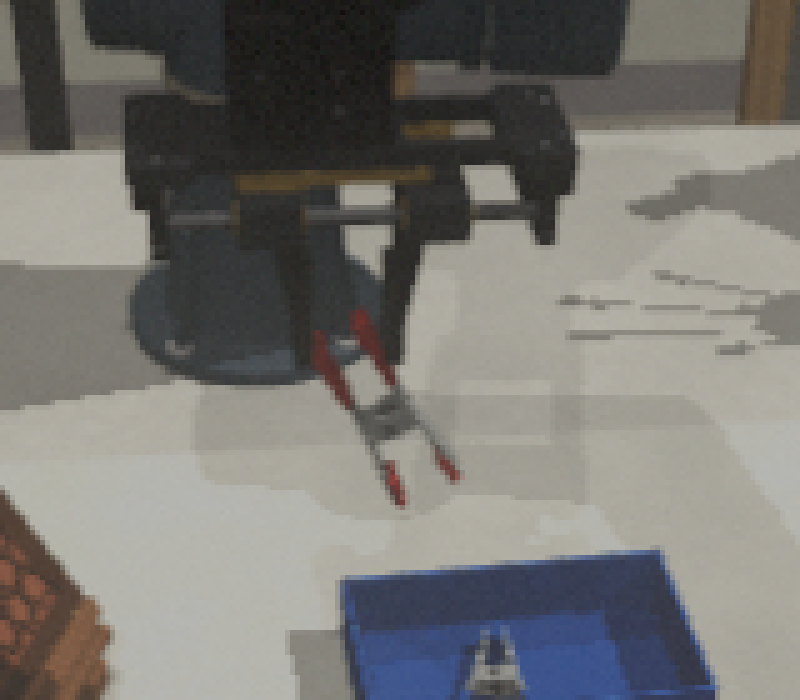

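Request:
step_arm(
  moves="165 2.5 1 0.5 0; 165 6 2.3 2 0; 165 9.5 3.6 5 0; 165 11.8 4.2 8.5 0; 165 12.4 4 12 0; 165 12.45 3.9 15 0; 165 12.45 3.8 17.6 0; 165 12.45 3.7 19.8 0; 165 12.45 3.7 21.4 0; 165 12.45 3.7 22.2 0",
)

```text
clock: 36.1
tool_pos: [604.4, 150.2, 103.9]
ee_rot: [0.017, 0.703, 0.711, 0.013]
contact_force: [-0.1, -0.6, -0.7]
gripper_width: 0.381
```

Request:
step_arm(
  moves="165 0 0 0.1 0; 165 0 0 0.2 0; 165 0 0 0.3 0; 165 0 0 0.4 0; 165 0 0 0.5 0; 165 0 0 0.55 0; 165 0 0 0.6 0; 165 0 0 0.65 0; 165 0 0 0.7 0; 165 0 0 0.7 0",
)

```text
clock: 37.35
tool_pos: [604.7, 150.2, 96.9]
ee_rot: [0.017, 0.703, 0.711, 0.013]
contact_force: [0.6, -0.3, -2.0]
gripper_width: 0.376
```

```bash
python3 - <<'E'
from prof import *
s=arm.sense(); print(s['clock'],s['tool_pos'].round(1),s['ee_rot'].round(4),s['gripper_width']*87,s['contact_force'],s['moment'])
snap('side','27');snap('scene','27'); 
crop('scene','_27',(320,130,440,260),6,'c8')
crop('side','_27',(220,130,360,260),5,'c8s')
E
```

```text
37.35 [604.7 150.2  96.9] [0.0166 0.7033 0.7105 0.0129] 32.73867388214676 [ 0.56300543 -0.2631209  -2.03905091] [ 0.0962235   0.02992694 -0.03894493]
```

View pics/c8.png

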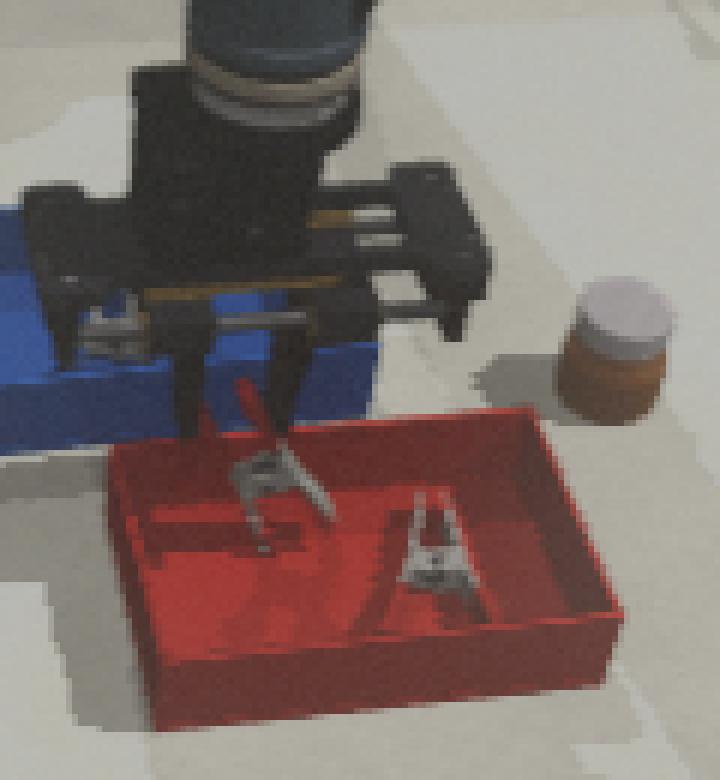

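View pics/c8s.png

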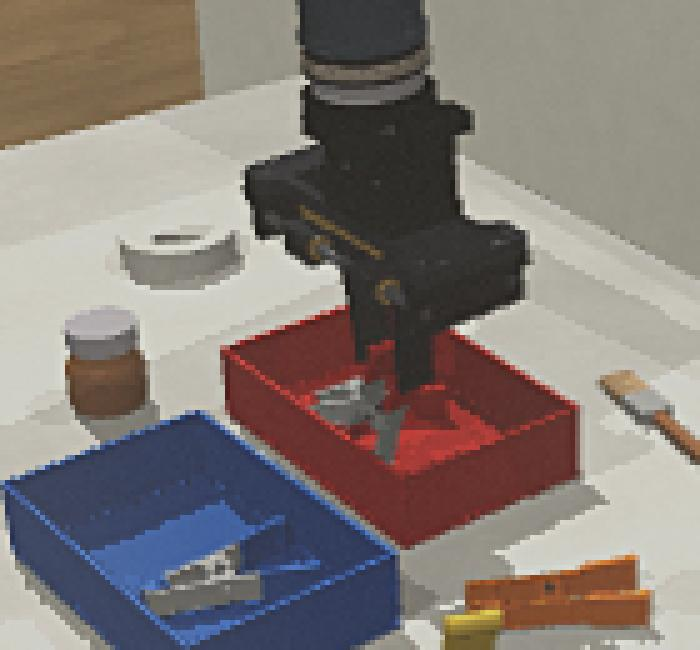

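Request:
step_arm(
  moves="165 0 0 0.1 0; 165 0 0 0.2 0; 165 0 0 0.3 0; 165 0 0 0.4 0; 165 0 0 0.5 0; 165 0 0 0.6 0; 165 0 0 0.7 0; 165 0 0 0.75 0; 165 0 0 0.75 0; 165 0 0 0.75 0",
)

```text
clock: 38.7
tool_pos: [608.8, 149.2, 95.3]
ee_rot: [0.02, 0.703, 0.711, 0.016]
contact_force: [-3.6, -4.5, 25.9]
gripper_width: 0.38
```

Contact with the floor (26 N). Pivot as before.

Request:
step_arm(
  moves="165 0 0 0 0; 165 0 0.7 0.03 0; 165 0 1.4 0.1 0; 165 0 2.1 0.25 0; 165 0 2.8 0.45 0; 165 0 3.5 0.7 0; 165 0 4.2 1.0 0; 165 0 4.9 1.4 0; 165 0 5.4 1.9 0; 165 0 5.4 2.0 0",
)

```text
clock: 39.95
tool_pos: [673.8, 151.2, 83.4]
ee_rot: [0.027, 0.704, 0.709, 0.025]
contact_force: [7.8, 2.7, 15.0]
gripper_width: 0.366
```

```bash
python3 - <<'E'
from prof import *
s=arm.sense(); print(s['clock'],s['tool_pos'].round(1),s['ee_rot'].round(4),s['gripper_width']*87,s['contact_force'],s['moment'])
snap('side','28');snap('scene','28'); 
crop('scene','_28',(320,130,440,260),6,'c8')
crop('side','_28',(220,130,360,260),5,'c8s')
E
```

```text
39.95 [673.8 151.2  83.4] [0.0268 0.7038 0.7094 0.0252] 31.84579818084967 [ 7.84838379  2.72850966 14.98807205] [ 1.00690452 -1.13635244 -0.24494807]
```

View pics/c8.png

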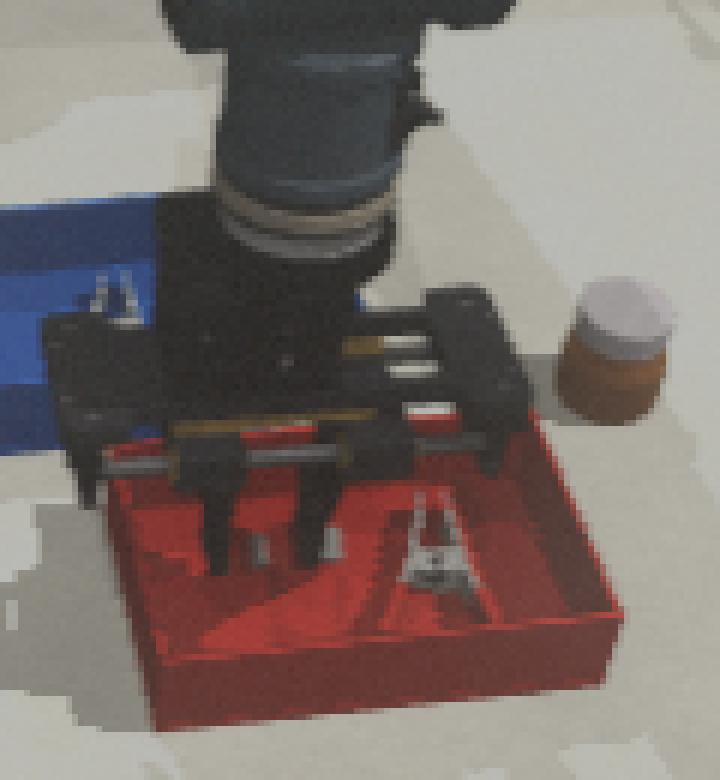

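View pics/c8s.png

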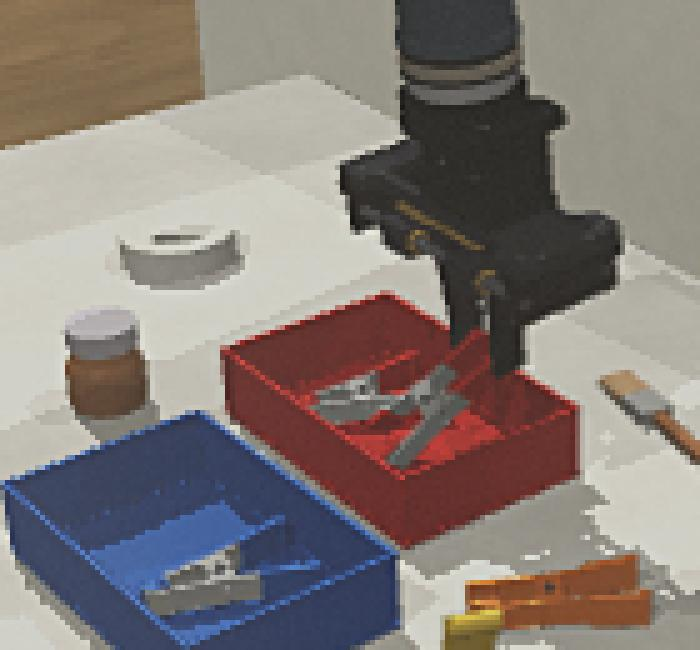

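Request:
step_arm(
  moves="165 0 0 -0.6 0; 165 0.3 0 -0.8 0; 165 0.6 0 -0.6 0; 165 0.6 0 0 0; 165 0.6 0.2 0.6 0; 165 0.6 0.4 1.2 0; 165 0.6 0.5 1.8 0; 165 0.6 0.5 2.3 0; 155 0.6 0.5 2.7 0; 145 0.6 0.5 2.9 0",
)

```text
clock: 41.3
tool_pos: [679.5, 157.4, 53.8]
ee_rot: [0.026, 0.704, 0.709, 0.024]
contact_force: [0.6, 1.7, 1.9]
gripper_width: 0.425
```

```bash
python3 - <<'E'
from prof import *
import tr
s=arm.sense(); print(s['clock'],s['tool_pos'].round(1),s['ee_rot'].round(4),s['gripper_width']*87,s['contact_force'],s['moment'])
snap('side','29');snap('scene','29')
crop('side','_29',(220,130,360,260),5,'c8s')
t=s['tool_pos']
tr.to((t[0],t[1],90),(t[0],t[1],130),(t[0],t[1],300),(560,100,330))
E
```

```text
41.3 [679.5 157.4  53.8] [0.0257 0.7039 0.7094 0.0242] 36.96210189412164 [0.61225358 1.66577923 1.87580089] [ 0.30761249  0.05043196 -0.03692328]
(np.float64(679.4721071773323), np.float64(157.42789763241308), 90) -> [-0.01  0.27 -3.59]
(np.float64(679.4721071773323), np.float64(157.42789763241308), 130) -> [-0.02  0.55 -7.58]
(np.float64(679.4721071773323), np.float64(157.42789763241308), 300) -> [ -0.06   1.74 -24.54]
(560, 100, 330) -> [ -5.72 -10.01 -28.36]
yaw 1.5785 z [ 0.0703 -0.0018 -0.9975]
```

View pics/c8s.png

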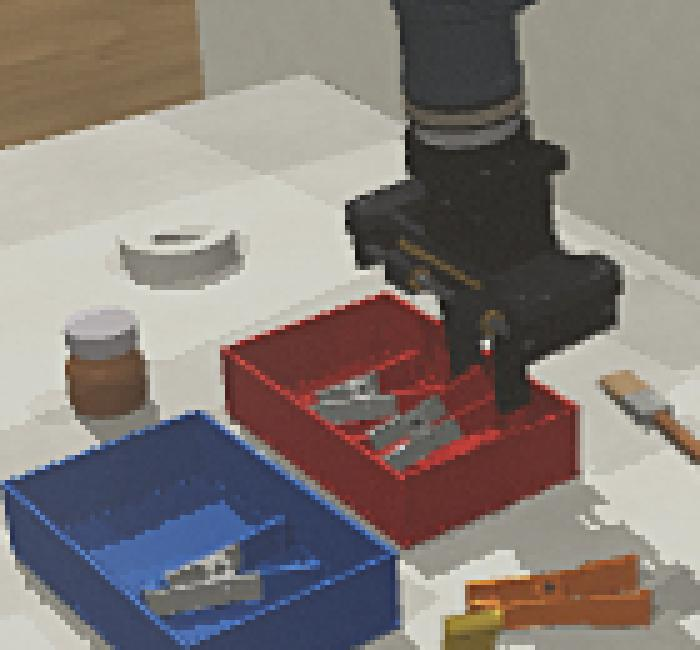

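Request:
step_arm(
  moves="125 0 0 0 0; 105 0 0 0 0; 85 0 0 0 0; 67 0 0 0 0; 67 0 0 0 0; 67 0 0.1 -1.5 0; 67 0 0.3 -4 0; 67 0 0.6 -8.5 0; 67 0 0.9 -13.5 0; 60 0 1.2 -18.5 0",
  newtons=20,
)

```text
clock: 42.65
tool_pos: [678.3, 157.9, 242.3]
ee_rot: [0.026, 0.704, 0.709, 0.025]
contact_force: [0.5, 0.1, -0.0]
gripper_width: 0.753
```

Request:
step_arm(
  moves="60 -3 -3 -3 0; 60 -7 -6 -5 0; 60 -12 -9 -6 0; 60 -16 -12 -6 0; 60 -16 -12 -6 0; 60 -16 -12 -6 0; 60 -16 -12 -6 0; 60 -16 -12 -6 0; 60 -16 -12 -6 0; 60 -16 -12 -6 0",
)

```text
clock: 43.9
tool_pos: [555.6, -2.6, 293.6]
ee_rot: [0.026, 0.704, 0.71, 0.025]
contact_force: [-0.2, -0.3, -0.1]
gripper_width: 0.763
```

```bash
python3 - <<'E'
from m import *
s=arm.sense(); print(s['clock'],s['tool_pos'].round(1),s['gripper_width']*87,s['contact_force'])
for n in ['side','scene','wrist']: snap(n,'30')
for n in ['side','scene']:
    z=np.load(f'pics/{n}_30.npz'); P=cloud(arm.camera_params(n),z['im'],z['d'],z['T'])
    for nm,(x0,x1,y0,y1) in dict(red_lo=(582,698,110,200),red_hi=(582,698,208,298),blue=(402,518,45,225)).items():
        m=(P[...,0]>x0)&(P[...,0]<x1)&(P[...,1]>y0)&(P[...,1]<y1)&(P[...,2]>11)&(P[...,2]<80)
        q=P[m]; print(n,nm,len(q),np.percentile(q,[2,50,98],axis=0).round().tolist())
handles('30','side')
crop('side','_30',(180,180,450,350),2.9,'c8s'); crop('scene','_30',(150,110,450,300),2.6,'c8')
E
```

```text
43.9 [555.6  -2.6 293.6] 66.42271516555884 [-0.24857985 -0.30896909 -0.1229632 ]
side red_lo 135 [[603.0, 145.0, 12.0], [640.0, 171.0, 21.0], [691.0, 181.0, 26.0]]
side red_hi 194 [[604.0, 211.0, 11.0], [652.0, 244.0, 20.0], [691.0, 264.0, 26.0]]
side blue 291 [[420.0, 85.0, 11.0], [469.0, 119.0, 21.0], [515.0, 140.0, 27.0]]
scene red_lo 152 [[600.0, 126.0, 11.0], [644.0, 162.0, 21.0], [683.0, 178.0, 26.0]]
scene red_hi 151 [[597.0, 210.0, 11.0], [641.0, 250.0, 21.0], [680.0, 262.0, 25.0]]
scene blue 115 [[402.0, 48.0, 12.0], [459.0, 120.0, 21.0], [496.0, 138.0, 40.0]]
yellow [308 252  13  12 104] [313. 257.] med [ 398.5 -228.8  208.4] along [445.3 454.2 464. ] across [-75.  -61.5] z [191.  219.9]
yellow [312 270  13   7  62] [318. 273.] med [ 385.9 -259.4  198. ] along [445.3 453.9 463.5] across [-105.6  -92.9] z [184.  201.8]
```

View pics/c8s.png

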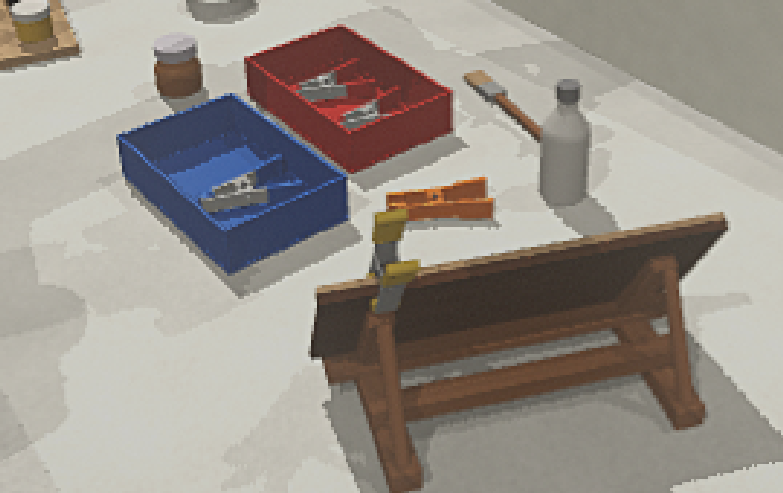

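View pics/c8.png

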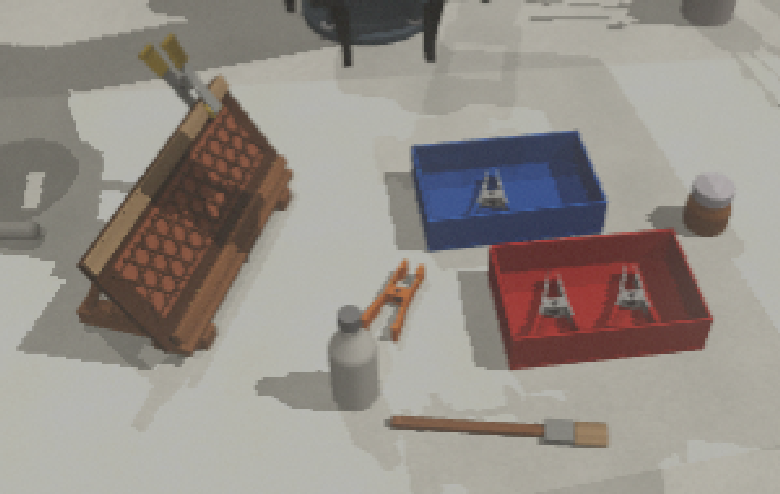

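All three clamps lie flat (tops about 26 mm), and the yellow clamp reads the same as at the start (within about 1.5 mm). Handing in.

```bash
python3 -c "
from rig import arm
print(arm.job_done(), arm.sense()['clock'])"
```

```text
the job is handed in; nothing more can be done
the job is handed in; nothing more can be done
```

I squeezed the blue clamp and both red clamps open, lifted each off up the panel's slope, and laid it on its side in the tray of its own colour. To lay each one down, I set its jaws on the tray floor and pivoted it over in the grip. The job was handed in just after 44 s on the clock.

- **Clamps in trays:** in the last pictures all three lie flat, with their highest points about 26–27 mm above the table. The rivets look well inside the tray walls. One scene-camera reading of the blue clamp included a 40 mm point, which I took for tray wall because the other camera showed 27 mm.
- **Yellow clamp and cradle:** the yellow clamp is still clipped on, and its measured position is within about 1.5 mm of the start. The cradle looked unmoved; I did not measure it separately.
- **Other objects:** the glue bottle, jar and brush stand where they were by eye, and the robot was clear of everything.
- **Imperfect moments:** both red clamps slipped slightly in the grip while being carried, without harm. When red2 was squeezed open it sat off-centre, with its back pad close to the panel, so I shifted it about 3 mm before lifting. I shifted red1 about 1–2 mm for the same reason.
- **Floor contact and tool tilt:** pressing the jaws on the floor reached about 38 N for the blue clamp and less for the reds. The tool had picked up a tilt of about 0.07 rad by the end.

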